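# Turn the weld coupon over and set the spatter guard

## Task

Set this bench up for the second side of the weld: swing the catch of the sloping rest fully open, take out the steel plate, turn it over and put it back squarely on the rest, down against the ledge between the stops, so that the weld bead is underneath and the bare face shows, let it go, then swing the catch fully back across it. After that take the aluminium spatter guard from its leaning stand and stand it upright on a long thin edge, all the way down in the slot of the foot and about central along it. Leave the other things on the bench alone.

Things in the scene. Friction and masses are not known exactly. Their poses are not given: they have to be found in the camera images.
- plate: weld coupon: flat steel plate 120 (own x) x 90 (own y) x 6 thick (own z), 0.45 kg, origin at its centre. Own +z points out of the face with the weld bead, a ridge 44 long (along y), 9 wide, 3.5 high across the middle; the other face is bare. At the start it leans on the rest, own +x down the slope, bead outward.
- bed: sloping bed of the grey rest. Origin: centre of the plate's place on the surface that carries it, 85 above the table. Own +x down the slope (65 degrees below level), y level across, +z squarely out of the slope. Ledge under the plate at x = 60, stops beside the lower corners at y = +-50, both out to z = 17. Seated plate: centre at x = 0, y within 5 of 0, z = 3; upper edge at x = -60.
- rest: grey welding rest (fixed), base 116 x 160 x 8; origin: centre of its place on the table, 85 below the bed's origin; own +x is the level direction in which the slope goes down. Two sloping rails at bed y = +-37 (12 wide, from bed x = -40 down) carry the plate; between them (62 clear) it is open, so the bead fits there, and the top 20 of the plate stand clear behind.
- catch (a joint): swing catch, a flat steel arm turning about the bed's z: 0 = closed, across the upper part of the plate (towards bed -y); 1.571 = fully open, pointing down the slope beside the plate. Stays where it is left. Underside 6 above the seated plate's outer face; tip 52 from the pivot.
- catch_knob (a point): centre of the black ball knob, 22 diameter, on the catch: 46 from the pivot axis, 48 out from the bed surface, on an 8 diameter stem.
- catch_pivot (a point): point on the catch's turning axis, level with the knob's centre: bed x = -30, y = 65, z = 48. The knob moves on a circle of radius 46 about it, parallel to the bed's x and y. The axis post, 14 in diameter, reaches to z = 18.
- guard: spatter guard: plain aluminium plate 110 (own x) x 130 (own y) x 6 thick (own z), 0.23 kg, origin at its centre. At the start it leans on its stand at 65 degrees like the plate, own +x down the slope, own +z out of it, a 130 edge at the top; the upper 37 stand clear of the rails behind.
- stand: leaning stand of the guard (fixed, bare steel), base 110 x 140 x 8; origin: centre of its underside on the table; own +x is the level direction in which the slope goes down; two sloping rails at y = +-45 (14 wide) and a ledge 17 out from the slope surface.
- foot: fixed steel foot for the guard: base 70 x 150 x 6 with two rails that form a slot 9.4 wide along own y, open at both ends; origin: centre of its underside, below the slot's middle. Slot floor 6 above the table, straight up to 28, then flared to about 30 wide at 40 high. The guard when set has its centre 61 above the table.
- brush: wire hand brush with a wooden handle, 200 long, lying at the far side (bystander, loose)
- hammer: chipping hammer, 240 long, lying at the far side (bystander, loose)
- spray_can: upright can, 54 diameter, 150 high, at the left (bystander, loose)
- tip_box: closed flat grey box of contact tips, 70 x 45 x 20 high, between the left and the middle fixture (bystander, loose)
- magnet_square: small triangular welding magnet, about 40 x 40 x 16, between the middle and the right fixture (bystander, loose)
- angle_iron: offcut of steel angle, 120 long, 35 legs, near right (bystander, loose)
- flat_bar: steel flat, 120 x 30 x 10, near left (bystander, loose)
Things that resemble listed ones, but are neither listed nor needed, are in the scene too. There is more than one size of the guard; the job needs the smallest.

How it is judged:
By the outcome, as a careful person would: the job done as asked, in the order asked, and still so for the second after the job is handed in, with the robot touching nothing.
It also fails if it takes over 72 s, if anything falls off the work surface, if the arm or the gripper's body presses on something with over 40 N, if the wrist force passes 120 N, or if a joint passes its speed limit or range.

## Robot

A 6-joint arm with a two-finger parallel gripper is mounted at the origin on the work surface. World frame = base frame: x ahead of the robot, y to its left, z up, the work surface at z = 0. Lengths are in m, angles in rad, forces in N, time in s.
With the tool pointing down it reaches from about 0.4 to 0.825 m from the base axis. Payload 7 kg.
Tool frame: the origin (TCP) lies at the very end of the fingers, on their centre line; the grasp point (between the pads) lies 19 mm behind it; x points along the fingers, y is the direction in which the jaws open and shut, and the axes are right-handed (so a half turn about x gives the same grasp; the last joint's range is limited). The gripper opens to 88 mm and grips with 3 to 60 N. Pads are 19 mm wide; open, the fingers measure 130 mm over their backs; the gripper's body (78 mm by 193 mm) begins 47 mm behind the grasp point.
Start: joints at [-0.951, 0.359, 0.012, 0, -1.224, -0.288], TCP at [0.22, -0.638, 0.195] pointing down, gripper open.
Joint ranges: [-3.07, 3.07], [-1.43, 2.12], [-1.02, 1.25], [-3.03, 1.67], [-3.05, -0], [-3.03, 3.03]. Speed limits (rad/s): [2.39, 2.39, 3.01, 3.14, 3.14, 3.14].

## Interface

Orientations are given as [roll, pitch, yaw] about the fixed x, y, z axes, in that order (R = Rz(yaw) Ry(pitch) Rx(roll)).
In Python, from station import arm gives the robot as it stands.
- The arm moves only by the shell command python3 -m inch 'ROWS' [OPENING] [FORCE]. ROWS is text: rows parted by semicolons, each of 6 numbers parted by spaces: the shift along the world's x, y, z in units of 30 mm (1.0 is 30 mm), then the turn, a rotation vector about the world's x, y, z in units of 5 degrees (1.0 is 5 degrees). In form: dx dy dz wx wy wz; .... A call has 1 to 12 rows; each row shifts and turns the commanded pose from where the row before left it; what a row does not reach is not made up. A row lasts 1/8 s, in which the tool goes at most 62.5 mm and 10.7 degrees, less where a joint would pass 70% of its speed; a pose out of reach is approached as far as the arm can. A call is refused whole if a number of a shift passes 1 or a number of a turn 1, either way. A call with a gripper value outside its range is refused whole. OPENING is the opening, from 0 (shut) to 1 (fully open), set as the call begins (- or left out, the last holds). The fingers move at their own pace and stop on an object; FORCE is the grip in N (left out, the last holds). Time passes only in rows, so rows that do not move let the fingers close. It gives the time, the measured TCP pose, the force and the opening at its end, in the units of the state.
- arm.get_state(): the state, without advancing time (a new reading comes with each control period).
- arm.grab_frame(name): name is "side" or "top"; returns a dict with "frame" (420x560x3 uint8, red, green, blue), "range_z" (420x560 float32, m along the optical axis (not along the pixel's ray), 0 where there is no reading), "mtx" (3x3 intrinsics, pixels), "dist_coeffs" ([k1, k2, p1, p2, k3] as OpenCV has them; the pictures are not rectified), "pose" (4x4, takes a point from camera to world coordinates). Camera axes: x right, y up, looking along -z (the intrinsics and any distortion apply to the point x, -y, -z); pixel columns grow to the right and rows downward; lengths in m; the calibration is good to about 2 mm. A picture is of the moment at which its call begins.
- arm.job_done(): hands the job in, once; it reports no verdict.
Trained networks look in a picture, given as the dict that the camera call returned (one of the last four; its "shot" number tells which), for a name from the list of things; names that differ only in an ending like _2 or _b are one class to them, and where a whole thing is asked for, a point or a joint stands for the part that bears it (a point fixed in the world has none). Each returns a list of dicts, best first, with "confidence" (0 to 1); they miss things now and then, are a little off and sometimes report something else, mostly with a low value. They report only what shows in the picture. A call takes as long as a camera call. They do not tell look-alikes from the thing itself.
- arm.search_frame(picture, target): "extent" ([centre column, centre row, width, height] as shares, 0 to 1, of the picture: columns of its width, rows of its height, round what is visible of it).
- arm.masks_of(picture, target): "mask" (420x560 bool, what is visible of it) and "extent" ([centre column, centre row, width, height] as shares, 0 to 1, of the picture: columns of its width, rows of its height, round what is visible of it).
- arm.place_of(picture, target): "position" ([column, row] as shares, 0 to 1, of the picture: columns of its width, rows of its height: a listed point, or the origin of a listed thing).
The state is a dict: "t": time; "q": joint angles; "qd": joint speeds; "joint_efforts": joint torques, N m; "eef_pos": TCP position; "ee_rot": TCP orientation; "force": force on the tool from outside, world axes, zero at the start; "moment": the same for the moment, N m; "width": finger opening in m.
Only numpy, scipy, OpenCV 4.12 (cv2) and the standard library are available. Lean on these libraries where they do the work, as an engineer would, in place of code of your own. Each camera call takes 0.05 s, during which the arm holds its last target. There are 200 camera calls.

## Working session

There is one attempt and no reset: what is moved stays moved. The work goes in short steps, Python scripts to look and compute and a shell command to move; the robot and the scene stay as the last step left them, time stands still between calls to the robot, and variables do not carry over. Pictures are saved under pics/ and viewed, about 8 in all and at most 12, crops included, and the job is handed in when it is done.

```bash
mkdir -p pics; ls
cat > h.py <<'E'
import numpy as np, cv2
from station import arm
from scipy.spatial.transform import Rotation as R
def cloud(p):
    h,w=p["range_z"].shape; u,v=np.meshgrid(np.arange(w),np.arange(h))
    n=cv2.undistortPoints(np.stack([u,v],-1).reshape(-1,1,2).astype(float),p["mtx"],np.array(p["dist_coeffs"])).reshape(h,w,2)
    z=p["range_z"]; c=np.stack([n[...,0]*z,-n[...,1]*z,-z],-1)
    P=np.array(p["pose"]); W=c@P[:3,:3].T+P[:3,3]; W[z==0]=np.nan
    return W
def save(p,name,box=None,s=1):
    f=p["frame"][...,::-1]
    if box: f=f[box[1]:box[3],box[0]:box[2]]
    f=cv2.resize(f,None,fx=s,fy=s,interpolation=cv2.INTER_CUBIC); cv2.imwrite("pics/"+name+".png",f)
def px(e,p): return (e[0]*560,e[1]*420)
E
python3 - <<'E'
from h import *
s=arm.get_state(); print(s)
a=arm.grab_frame("top"); b=arm.grab_frame("side")
f=np.vstack([a["frame"],b["frame"]])[...,::-1]
save(a,"top",s=1.4); save(b,"side",s=1.4)
for n,p in(("top",a),("side",b)):
    print(n,np.round(p["pose"],3).tolist(),np.round(p["mtx"],1).tolist())
    W=cloud(p)
    for t in ["plate","bed","rest","catch","catch_knob","guard","stand","foot"]:
        for d in arm.search_frame(p,t)[:4]:
            e=d["extent"]; c=(int(e[0]*560),int(e[1]*420)); print(t,round(d["confidence"],2),c,int(e[2]*560),int(e[3]*420),np.round(W[c[1],c[0]],3))
E
```

```text
pics
{'t': 0.0, 'q': array([-9.50933186e-01,  3.59379288e-01,  1.10603303e-02, -3.75484336e-04,
       -1.22410836e+00, -2.88102245e-01]), 'qd': array([ 1.15820320e-03,  3.66378477e-05, -1.17050443e-03,  5.11085155e-04,
       -1.33298030e-03,  2.57163333e-04]), 'joint_efforts': array([-9.59420795e-04, -5.82715702e+01,  2.93039507e+01,  6.99655920e+00,
        6.93778595e-03, -1.15162370e-04]), 'eef_pos': array([ 0.21965232, -0.63767915,  0.19372373]), 'ee_rot': array([1.64579351, 1.56912757, 1.97742653]), 'force': array([ 0.5856847 , -0.92840841,  0.32787347]), 'moment': array([-0.01849917, -0.01964887,  0.0110763 ]), 'width': 0.08777395270313136}
top [[-0.014, 0.974, -0.225, 0.307], [-1.0, -0.013, 0.005, 0.085], [0.002, 0.225, 0.974, 0.977], [0.0, 0.0, 0.0, 1.0]] [[386.2, 0.0, 278.1], [0.0, 386.2, 208.8], [0.0, 0.0, 1.0]]
plate 0.67 (308, 156) 48 10 [0.625 0.01  0.138]
rest 0.59 (303, 165) 70 60 [0.648 0.013 0.009]
catch 0.58 (293, 144) 25 23 [0.71  0.037 0.004]
catch_knob 0.56 (291, 146) 19 25 [ 0.706  0.043 -0.   ]
catch_knob 0.26 (112, 198) 43 35 [0.532 0.458 0.136]
guard 0.72 (307, 281) 86 76 [0.346 0.012 0.012]
guard 0.68 (178, 176) 64 8 [0.587 0.314 0.117]
guard 0.6 (187, 348) 86 100 [0.191 0.303 0.01 ]
stand 0.72 (191, 185) 57 42 [0.598 0.308 0.007]
foot 0.57 (424, 165) 61 36 [ 0.644 -0.31   0.011]
side [[-0.736, 0.362, -0.573, -0.353], [-0.677, -0.371, 0.636, 1.055], [0.018, 0.855, 0.518, 0.864], [0.0, 0.0, 0.0, 1.0]] [[492.0, 0.0, 280.3], [0.0, 492.0, 205.8], [0.0, 0.0, 1.0]]
bed 0.54 (265, 184) 32 38 [0.601 0.07  0.115]
rest 0.91 (266, 192) 52 52 [ 0.67  -0.006  0.027]
catch 0.48 (263, 174) 11 18 [ 0.777 -0.1    0.023]
guard 0.91 (336, 241) 70 45 [0.332 0.04  0.01 ]
guard 0.82 (207, 226) 40 39 [0.596 0.317 0.075]
guard 0.57 (315, 310) 87 61 [0.191 0.313 0.007]
stand 0.59 (212, 238) 60 51 [0.612 0.289 0.01 ]
foot 0.87 (327, 170) 27 27 [ 0.609 -0.268  0.039]
```

View pics/top.png

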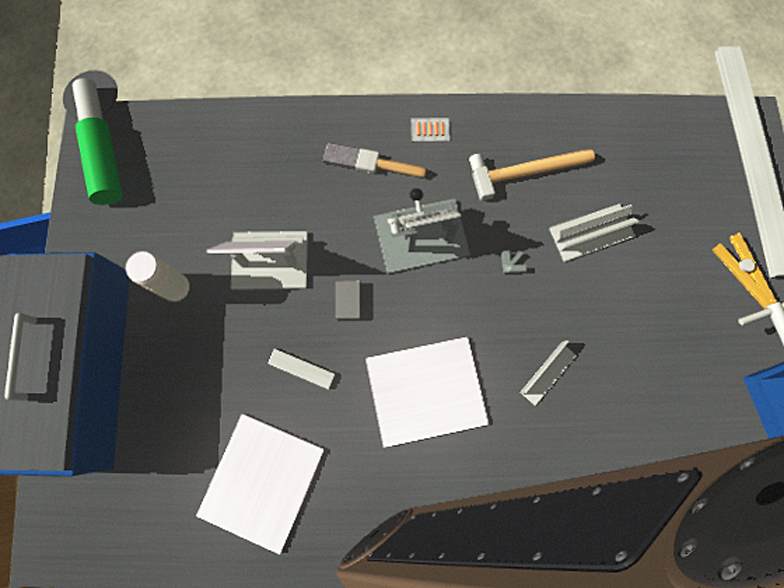

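View pics/side.png

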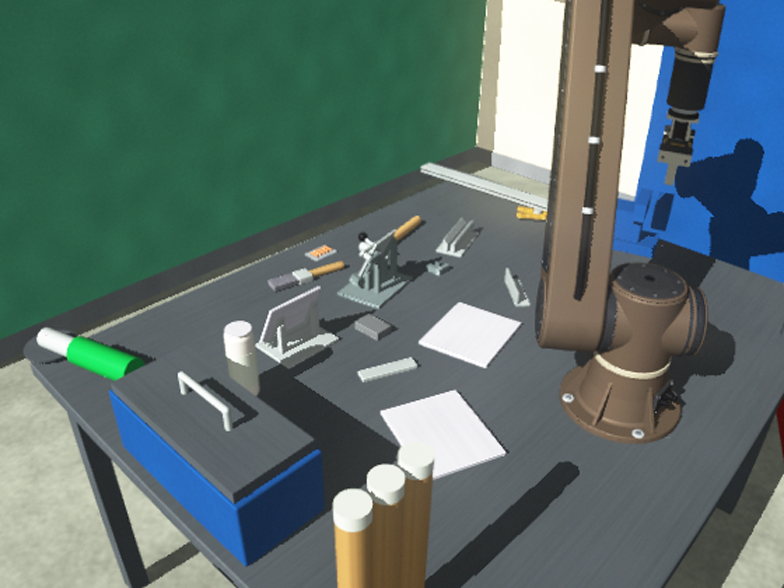

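The top view shows, at view pixels: rest with plate and closed catch (425,230), knob (417,195), foot (598,232), guard on its stand (255,248). The large white sheets (427,390) and (262,485) are guard look-alikes lying on the bench. The one leaning on the stand is the smallest, and I'll check that by measuring it.

Run:
```python
from h import *
a=arm.grab_frame("top"); b=arm.grab_frame("side")
A=cloud(a);B=cloud(b)
import warnings;warnings.filterwarnings("ignore")
def reg(W,x0,x1,y0,y1): return (W[...,0]>x0)&(W[...,0]<x1)&(W[...,1]>y0)&(W[...,1]<y1)
def rect(P,l):
    r=cv2.minAreaRect(P[:,:2].astype(np.float32)); print(l,len(P),np.round(r[0],4),np.round(r[1],4),round(r[2],1)); print(np.round(cv2.boxPoints(r),3).tolist())
# table noise
T=A[reg(A,.4,.5,-.1,.1)&(abs(A[...,2])<.004)]; print("tab",T[:,2].mean(),T[:,2].std())
for nm,bx in(("rest",(.5,.8,-.1,.13)),("stand",(.5,.72,.2,.42)),("foot",(.5,.75,-.43,-.2))):
    for l,W in(("top",A),("side",B)):
        m=reg(W,*bx); P=W[m]; 
        rect(P[(P[:,2]>.0045)&(P[:,2]<.0115)],nm+l)
        H=P[P[:,2]>.02]; print(" high",len(H),"zmax",H[:,2].max())
        top=H[H[:,2]>(.125 if nm=="rest" else .1 if nm=="stand" else .035)]
        if len(top)>5: rect(top,"  topedge")
for nm,t,bx in(("plate","plate",(.5,.8,-.1,.13)),("guard","guard",(.5,.72,.2,.42))):
  for l,p,W in(("top",a,A),("side",b,B)):
    for d in arm.masks_of(p,t):
        P=W[d["mask"]]; P=P[~np.isnan(P).any(1)]
        c=np.median(P,0)
        if not(bx[0]<c[0]<bx[1] and bx[2]<c[1]<bx[3]): continue
        P=P[np.linalg.norm(P-c,axis=1)<.12]
        u,s,v=np.linalg.svd(P-P.mean(0),full_matrices=False)
        print(nm,l,len(P),np.round(P.mean(0),3),"n",np.round(v[2],3),"e1",np.round(v[0],3),s/np.sqrt(len(P)),np.round(P.min(0),3),np.round(P.max(0),3))
for t in["catch_knob","catch_pivot","bed","rest","stand","foot","guard","plate"]:
  for l,p in(("top",a),("side",b)):
    print(t,l,[(round(d["confidence"],2),np.round(np.array(d["position"])*[560,420],1).tolist()) for d in arm.place_of(p,t)[:3]])
save(a,"rest",(220,120,480,215),3)
```

```text
tab 0.0011863084633018668 0.0014953424028246445
resttop 1703 [0.6477 0.0148] [0.2286 0.2945] 89.8
[[0.5, -0.0989999994635582], [0.7950000166893005, -0.10000000149011612], [0.7950000166893005, 0.1289999932050705], [0.5009999871253967, 0.12999999523162842]]
 high 1258 zmax 0.14602685731049925
  topedge 274 [0.6316 0.0194] [0.1006 0.0686] 59.4
[[0.5759999752044678, -0.006000000052154064], [0.6359999775886536, -0.04100000113248825], [0.6869999766349792, 0.04500000178813934], [0.628000020980835, 0.07999999821186066]]
restside 630 [0.651  0.0145] [0.2794 0.2304] 1.1
[[0.5090000033378601, 0.12700000405311584], [0.5130000114440918, -0.10300000011920929], [0.7929999828338623, -0.09799999743700027], [0.7889999747276306, 0.13199999928474426]]
 high 849 zmax 0.1448682012438941
  topedge 124 [0.625  0.0193] [0.1014 0.0651] 62.2
[[0.5730000138282776, -0.009999999776482582], [0.6299999952316284, -0.04100000113248825], [0.6769999861717224, 0.04899999871850014], [0.6200000047683716, 0.07900000363588333]]
standtop 1472 [0.6102 0.3089] [0.2149 0.2195] 89.8
[[0.5, 0.20200000703334808], [0.72000002861022
[... 2555 characters left out ...]
op [(0.97, [276.6, 144.0])]
catch_pivot side [(0.36, [309.8, 196.5])]
bed top [(0.68, [303.5, 153.8])]
bed side [(0.89, [268.8, 182.7])]
rest top [(0.69, [245.3, 217.7]), (0.55, [300.0, 165.6])]
rest side [(0.93, [269.1, 203.8]), (0.23, [220.6, 199.8])]
stand top [(0.86, [188.8, 186.0]), (0.36, [305.9, 158.4]), (0.33, [390.7, 264.5])]
stand side [(0.6, [213.6, 245.1])]
foot top [(0.73, [418.8, 165.3])]
foot side [(0.9, [330.2, 170.5])]
guard top [(0.95, [178.8, 175.3]), (0.91, [188.2, 344.7]), (0.75, [303.8, 281.8])]
guard side [(0.7, [205.2, 224.4]), (0.69, [313.3, 308.3]), (0.67, [335.7, 237.3])]
plate top [(0.52, [299.2, 153.6])]
plate side [(0.65, [270.9, 181.6]), (0.35, [213.1, 244.0])]
```

View pics/rest.png

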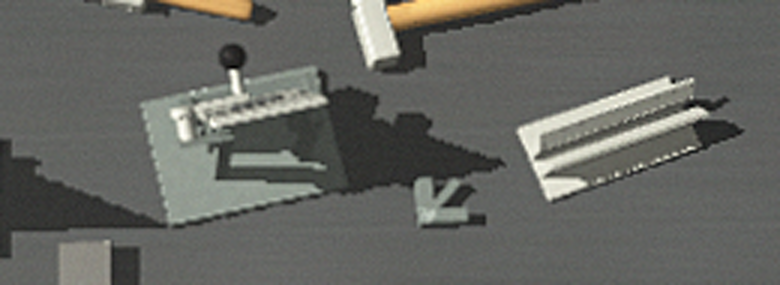

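```bash
cat >> h.py <<'E'
def ray(p,uv,z):
    n=cv2.undistortPoints(np.array(uv,float).reshape(-1,1,2),p["mtx"],np.array(p["dist_coeffs"])).reshape(-1,2)
    P=np.array(p["pose"]); d=np.c_[n[:,0],-n[:,1],-np.ones(len(n))]@P[:3,:3].T; o=P[:3,3]
    return o+d*((np.atleast_1d(z)-o[2])/d[:,2])[:,None]
def st():
    s=arm.get_state(); M=R.from_euler("xyz",s["ee_rot"]).as_matrix()
    print("t",round(s["t"],2),"tcp",np.round(s["eef_pos"],4),"x",np.round(M[:,0],3),"y",np.round(M[:,1],3),"q",np.round(s["q"],2),"F",np.round(s["force"],1),"w",round(s["width"],4)); return s,M
def go(pos,M):
    "units to go from the present pose to pos, M: total shift/30mm and turn/5deg"
    s=arm.get_state(); C=R.from_euler("xyz",s["ee_rot"])
    print("shift",np.round((np.array(pos)-s["eef_pos"])/.03,2),"turn",np.round(np.degrees((R.from_matrix(M)*C.inv()).as_rotvec())/5,2))
def frame(x,y):
    x=np.array(x,float);x/=np.linalg.norm(x);y=np.array(y,float);y-=x*(x@y);y/=np.linalg.norm(y)
    return np.c_[x,y,np.cross(x,y)]
E
python3 - <<'E'
from h import *
st()
a=arm.grab_frame("top"); b=arm.grab_frame("side")
c=np.array([[140,103],[168,225],[318,68],[350,188]])/3.+[220,120]
Q=ray(a,c,.008); print("base",np.round(Q,4).tolist(), "centre",(Q[0]+Q[3])/2,(Q[1]+Q[2])/2)
print("knob ray",ray(a,[296.7,138.5],.1325),"seen",ray(a,[220+232/3,120+57/3],.1325))
print("pivot ray",ray(a,[276.6,144.0],.1325)); print("bed o ray",ray(a,[303.5,153.8],.085),ray(b,[268.8,182.7],.085))
print("rest o",ray(b,[269.1,203.8],0),ray(a,[300,165.6],0)); print("knob side",ray(b,[256.8,172.4],.1325))
print("foot",ray(a,[418.8,165.3],0),ray(b,[330.2,170.5],0)); print("stand",ray(a,[188.8,186.0],0),ray(b,[213.6,245.1],0))
print("guard",ray(a,[178.8,175.3],.085),ray(b,[205.2,224.4],.085))
for n,p,bx in(("top",a,(285,125,312,155)),("side",b,(245,160,270,185))):
    W=cloud(p); f=p["frame"].max(2)<50; m=np.zeros_like(f); m[bx[1]:bx[3],bx[0]:bx[2]]=1
    k=m&f&(W[...,2]>.1); v,u=np.where(k); print(n,"knob",k.sum(),np.round(np.nanmedian(W[k],0),4),u.mean(),v.mean(), ray(p,[u.mean(),v.mean()],.1325))
E
```

```text
t 2.0 tcp [ 0.2199 -0.6382  0.1947] x [ 0.  0. -1.] y [-0.326  0.945 -0.   ] q [-0.95  0.36  0.01 -0.   -1.22 -0.29] F [ 0.6  0.5 -0.1] w 0.0876
base [[0.6801, 0.1085, 0.008], [0.5675, 0.0851, 0.008], [0.7114, -0.0513, 0.008], [0.5989, -0.0743, 0.008]] centre [0.63947023 0.017074   0.008     ] [0.63949543 0.01690601 0.008     ]
knob ray [[0.6707353  0.03471879 0.1325    ]] seen [[0.66945483 0.03326478 0.1325    ]]
pivot ray [[0.65749999 0.08208721 0.1325    ]]
bed o ray [[0.65061564 0.0162307  0.085     ]] [[0.63647153 0.01565793 0.085     ]]
rest o [[0.63933461 0.01047979 0.        ]] [[ 6.50007992e-01  2.00050379e-02 -1.11022302e-16]]
knob side [[0.65213552 0.05580673 0.1325    ]]
foot [[ 0.64760806 -0.30060062  0.        ]] [[ 0.6434201  -0.33604823  0.        ]]
stand [[0.59756323 0.31496401 0.        ]] [[0.59215918 0.30031379 0.        ]]
guard [[0.59973501 0.32051263 0.085     ]] [[0.59369064 0.32475782 0.085     ]]
top knob 45 [0.6653 0.0323 0.1406] 297.7111111111111 138.77777777777777 [[0.67000519 0.03236277 0.1325    ]]
side knob 15 [0.6606 0.0385 0.1352] 258.8 169.06666666666666 [[0.66427111 0.03439781 0.1325    ]]
```

```bash
cat >> h.py <<'E'
def bedT(o=(.6395,.017,.085),yaw=11.5):
    c,s=np.cos(np.radians(yaw)),np.sin(np.radians(yaw)); a=np.radians(65)
    X=np.array([c,s,0]);Y=np.array([-s,c,0]);Z=np.array([0,0,1.])
    return np.array(o),np.c_[X*np.cos(a)-Z*np.sin(a),Y,X*np.sin(a)+Z*np.cos(a)]
def proj(p,P):
    T=np.linalg.inv(np.array(p["pose"])); c=np.atleast_2d(P)@T[:3,:3].T+T[:3,3]; c=c*[1,-1,-1]
    return cv2.projectPoints(c.astype(float),np.zeros(3),np.zeros(3),p["mtx"],np.array(p["dist_coeffs"]))[0].reshape(-1,2)
E
python3 - <<'E'
from h import *
o,B=bedT()
im=[]
for n in("top","side"):
    p=arm.grab_frame(n);W=cloud(p);L=(W-o)@B*1000
    m=(L[...,0]>-75)&(L[...,0]<-45)&(abs(L[...,1])<90)&(L[...,2]>-15)&(L[...,2]<15)
    Q=L[m];print(n,len(Q),"y",np.round(np.sort(Q[:,1])[[0,2,5,-6,-3,-1]],1),"x min",np.round(np.sort(Q[:,0])[:8],0),"z",np.median(Q[:,2]))
    # rows in bed plane of lower rear face: between rails, plate rear z~0
    m=(L[...,0]>-38)&(L[...,0]<0)&(abs(L[...,1])<28)&(L[...,2]>-10)&(L[...,2]<6); print(" rear z",m.sum(),np.median(L[m][:,2]))
    x0,y0=(255,115) if n=="top" else (222,145); s=6
    f=cv2.resize(p["frame"][y0:y0+90,x0:x0+90,::-1],None,fx=s,fy=s,interpolation=cv2.INTER_CUBIC)
    def dr(pts,col,closed=True):
        q=(proj(p,np.array(pts)/1000@B.T+o)-[x0,y0]+.5)*s
        cv2.polylines(f,[q.astype(int).reshape(-1,1,2)],closed,col,1)
    for z,c in((0,(0,0,255)),(6,(0,255,0))): dr([[-60,-45,z],[60,-45,z],[60,45,z],[-60,45,z]],c)
    t=np.linspace(0,6.3,20)
    for c in((-30,19),(-30,65)): dr([[c[0]+11*np.cos(k),c[1]+11*np.sin(k),48] for k in t],(255,0,255))
    wr=lambda x,y,z:(B.T@(np.array([0,0,-85.+z])+0)+0)
    q=[]
    c,s_=np.cos(np.radians(11.5)),np.sin(np.radians(11.5))
    for x,y in((-58,-80),(58,-80),(58,80),(-58,80)): q.append(np.array([o[0]+(x*c-y*s_)/1e3,o[1]+(x*s_+y*c)/1e3,.008]))
    q=(proj(p,np.array(q))-[x0,y0]+.5)*s; cv2.polylines(f,[q.astype(int).reshape(-1,1,2)],True,(255,128,0),1)
    im.append(f[:,:400*1] if 0 else cv2.resize(f,(400,400)))
cv2.imwrite("pics/ov.png",np.hstack(im))
E
```

```text
top 126 y [-52.5 -50.4 -48.2  34.5  35.9  37.5] x min [-64. -63. -62. -62. -62. -62. -62. -61.] z 7.198294182924556
 rear z 5 -8.654055388187805
side 67 y [-51.  -48.7 -43.9  35.9  38.5  40.3] x min [-67. -64. -64. -63. -63. -63. -62. -62.] z -0.0815987782031041
 rear z 19 -0.9025050844909492
```

View pics/ov.png

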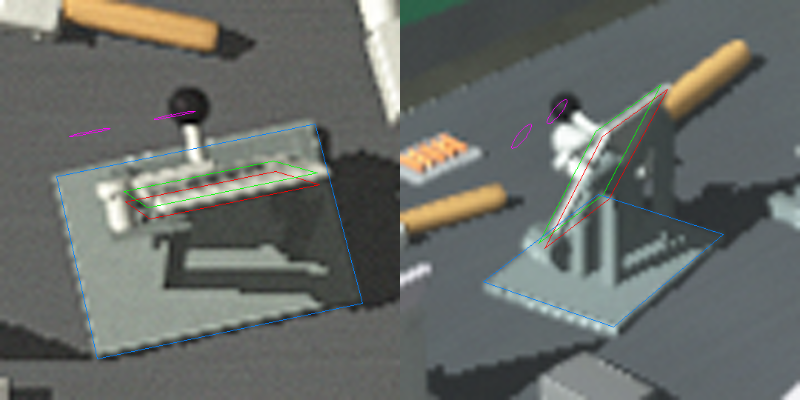

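The overlay shows the bed is not centred on its base. The plate sits about 8 mm towards -y, so I've corrected the bed origin to (0.6415, 0.0092) at 11.5°. That puts the closed knob at about (0.668, 0.034, 0.1325), so I'll move there.

```bash
sed -i 's/o=(.6395,.017,.085)/o=(.6415,.0092,.085)/' h.py
python3 -m inch '0.68 1 0 0 0 -0.5;0.68 1 0 0 0 -0.5;0.68 1 0 0 0 -0.5;0.68 1 0 0 0 0;0.68 1 0 0 0 0;0.68 1 0 0 0 0;0.68 1 0 0 0 0;0.68 1 0 0 0 0;0.68 1 0 0 0 0;0.68 1 0 0 0 0;0.68 1 0 0 0 0;0.68 1 0 0 0 0' 1 20
python3 -m inch '0.68 1 0 0 0 0;0.68 1 0 0 0 0;0.68 1 0 0 0 0;0.68 1 0 0 0 0;0.68 1 0 0 0 0;0.68 1 0 0 0 0;0.68 1 0 0 0 0;0.68 1 0 0 0 0;0.68 1 0 0 0 0;0.68 1 0 0 0 0;0 0 0 0 0 0'
python3 - <<'E'
from h import *
st(); o,B=bedT(); k=o+B@[-.03,.019,.048]; print(k); go(k-[0,0,.019],frame([0,0,-1],B[:,1]))
p=arm.grab_frame("side"); d=arm.place_of(p,"catch_knob");print([(x["confidence"],ray(p,np.array(x["position"])*[560,420],.1325)) for x in d[:2]])
E
```

```text
t: 3.7
eef_pos: [0.4653, -0.2771, 0.1949]
ee_rot: [-0.507, 1.57, -0.306]
force: [0.8, -0.0, 0.0]
width: 0.0876
t: 5.08
eef_pos: [0.6696, 0.0238, 0.1938]
ee_rot: [-3.127, 1.57, -2.924]
force: [-0.9, -1.3, -0.4]
width: 0.0874
t 5.08 tcp [0.6696 0.0238 0.1938] x [-0.001 -0.    -1.   ] y [-0.202  0.979 -0.   ] q [ 0.33  0.35 -0.   -0.   -1.22 -1.69] F [-0.9 -1.3 -0.4] w 0.0874
[0.66791743 0.03396393 0.13247491]
shift [-0.05  0.34 -2.68] turn [ 0.   -0.01 -0.03]
[(0.4, array([[0.65776573, 0.05061274, 0.1325    ]]))]
```

Run:
```python
from h import *
from scipy.optimize import fsolve
o,B=bedT()
def Rt(q1p,pitch,q4,q5,q6): # q1p true azimuth
    return (R.from_euler("z",q1p)*R.from_euler("y",pitch)*R.from_euler("x",q4)*R.from_euler("y",-q5)*R.from_euler("x",q6)).as_matrix()
# calibrate c at present: tool down, az .036+, jaw yaw .2
M0=frame([0,0,-1],[-.202,.979,0])
for s4 in(1,):
  for az in(.0355,):
    Z=(R.from_matrix(Rt(az,.35,0,-1.2208,0)).inv()*R.from_matrix(M0)).as_euler("xyz");print("q6 raw now",Z," measured -1.69")
    c=Z[0]
for d in(.2,.3):
  for pitch in(.2,.35,.5):
    for sg,nm in((1,"+z"),(-1,"-z")):
        T=frame(B[:,0],sg*B[:,2]); tcp=o+B@[-.025,0,.003]; w=tcp-d*T[:,0]; az=np.arctan2(w[1],w[0])
        N=(R.from_euler("y",-pitch)*R.from_euler("z",-az)).as_matrix()@T
        e=R.from_matrix(N).as_euler("XYX"); print(d,pitch,nm,"XYX",np.round(e,3), "q6 +:",np.round((e[2]-c+np.pi)%(2*np.pi)-np.pi-1.69,3),np.round((-(e[2]-c)+np.pi)%(2*np.pi)-np.pi-1.69,3))
```

```text
q6 raw now [-1.67977494e-01 -3.67320510e-06 -1.38777878e-17]  measured -1.69
0.2 0.2 +z XYX [0.113 0.947 1.307] q6 +: -0.215 -3.165
0.2 0.2 -z XYX [ 0.113  0.947 -1.834] q6 +: -3.356 -0.024
0.2 0.35 +z XYX [0.128 0.798 1.284] q6 +: -0.238 -3.142
0.2 0.35 -z XYX [ 0.128  0.798 -1.858] q6 +: -3.38 -0.0
0.2 0.5 +z XYX [0.151 0.649 1.252] q6 +: -0.27 -3.11
0.2 0.5 -z XYX [ 0.151  0.649 -1.889] q6 +: -3.411 0.031
0.3 0.2 +z XYX [0.122 0.949 1.286] q6 +: -0.236 -3.144
0.3 0.2 -z XYX [ 0.122  0.949 -1.856] q6 +: -3.378 -0.002
0.3 0.35 +z XYX [0.138 0.8   1.26 ] q6 +: -0.262 -3.118
0.3 0.35 -z XYX [ 0.138  0.8   -1.881] q6 +: -3.403 0.023
0.3 0.5 +z XYX [0.163 0.652 1.227] q6 +: -0.295 -3.085
0.3 0.5 -z XYX [ 0.163  0.652 -1.915] q6 +: -3.437 0.057
```

Run:
```python
from h import *
o,B=bedT(); c=-.168
for d in(.2,.3):
  for pitch in(.25,.45):
   for b in(-20,-15,-10,-5,0,5,10,15,20):
    r=[]
    for sg in(1,-1):
        bb=np.radians(b); xx=B[:,0]*np.cos(bb)+B[:,1]*np.sin(bb)
        T=frame(xx,sg*B[:,2]); w=o-d*T[:,0]; az=np.arctan2(w[1],w[0])
        N=(R.from_euler("y",-pitch)*R.from_euler("z",-az)).as_matrix()@T
        e=R.from_matrix(N).as_euler("XYX"); r+=[e[0],-e[1],-(e[2]-c)-1.69]
    print(d,pitch,b,np.round(r,2))
```

```text
0.2 0.25 -20 [-0.4  -0.9  -3.6  -0.4  -0.9  -0.46]
0.2 0.25 -15 [-0.27 -0.88 -3.49 -0.27 -0.88 -0.35]
0.2 0.25 -10 [-0.14 -0.87 -3.38 -0.14 -0.87 -0.24]
0.2 0.25 -5 [-0.01 -0.88 -3.27 -0.01 -0.88 -0.13]
0.2 0.25 0 [ 0.12 -0.9  -3.16  0.12 -0.9  -0.02]
0.2 0.25 5 [ 0.23 -0.93 -3.06  0.23 -0.93  0.08]
0.2 0.25 10 [ 0.35 -0.97 -2.97  0.35 -0.97  0.17]
0.2 0.25 15 [ 0.45 -1.02 -2.89  0.45 -1.02  0.25]
0.2 0.25 20 [ 0.54 -1.08 -2.82  0.54 -1.08  0.32]
0.2 0.45 -20 [-0.48 -0.72 -3.72 -0.48 -0.72 -0.58]
0.2 0.45 -15 [-0.33 -0.69 -3.58 -0.33 -0.69 -0.44]
0.2 0.45 -10 [-0.17 -0.67 -3.43 -0.17 -0.67 -0.29]
0.2 0.45 -5 [-0.01 -0.68 -3.27 -0.01 -0.68 -0.13]
0.2 0.45 0 [ 0.14 -0.7  -3.13  0.14 -0.7   0.02]
0.2 0.45 5 [ 0.28 -0.74 -2.99  0.28 -0.74  0.15]
0.2 0.45 10 [ 0.41 -0.79 -2.88  0.41 -0.79  0.27]
0.2 0.45 15 [ 0.51 -0.85 -2.78  0.51 -0.85  0.36]
0.2 0.45 20 [ 0.61 -0.91 -2.7   0.61 -0.91  0.45]
0.3 0.25 -20 [-0.43 -0.92 -3.67 -0.43 -0.92 -0.53]
0.3 0.25 -15 [-0.29 -0.89 -3.54 -0.29 -0.89 -0.4 ]
0.3 0.25 -10 [-0.15 -0.87 -3.41 -0.15 -0.87 -0.27]
0.3 0.25 -5 [-0.01 -0.88 -3.27 -0.01 -0.88 -0.13]
0.3 0.25 0 [ 0.12 -0.9  -3.14  0.12 -0.9   0.  ]
0.3 0.25 5 [ 0.25 -0.94 -3.02  0.25 -0.94  0.12]
0.3 0.25 10 [ 0.36 -0.99 -2.91  0.36 -0.99  0.23]
0.3 0.25 15 [ 0.46 -1.05 -2.82  0.46 -1.05  0.32]
0.3 0.25 20 [ 0.55 -1.12 -2.75  0.55 -1.12  0.39]
0.3 0.45 -20 [-0.51 -0.74 -3.79 -0.51 -0.74 -0.65]
0.3 0.45 -15 [-0.36 -0.7  -3.63 -0.36 -0.7  -0.49]
0.3 0.45 -10 [-0.19 -0.68 -3.46 -0.19 -0.68 -0.32]
0.3 0.45 -5 [-0.02 -0.68 -3.28 -0.02 -0.68 -0.13]
0.3 0.45 0 [ 0.15 -0.7  -3.1   0.15 -0.7   0.04]
0.3 0.45 5 [ 0.3  -0.74 -2.95  0.3  -0.74  0.19]
0.3 0.45 10 [ 0.43 -0.8  -2.82  0.43 -0.8   0.33]
0.3 0.45 15 [ 0.53 -0.88 -2.71  0.53 -0.88  0.43]
0.3 0.45 20 [ 0.62 -0.96 -2.62  0.62 -0.96  0.52]
```

```bash
python3 -m inch '-0.05 0.34 -0.7 0 0 0;0 0 -1 0 0 0;0 0 -1 0 0 0;0 0 0 0 0 0;0 0 0 0 0 0' 
python3 -m inch '0 0 0 0 0 0;0 0 0 0 0 0;0 0 0 0 0 0;0 0 0 0 0 0;0 0 0 0 0 0;0 0 0 0 0 0' 0 20
python3 - <<'E'
from h import *
st()
o,B=bedT()
k=[o+B@[-.03+.046*np.sin(t),.065-.046*np.cos(t),.048] for t in np.linspace(0,np.pi/2+.05,11)]
print(np.round(np.diff(k,axis=0)/.03,2).tolist())
p=arm.grab_frame("side"); save(p,"grip",(200,100,340,205),5)
E
```

```text
t: 5.8
eef_pos: [0.6678, 0.0315, 0.1152]
ee_rot: [-0.255, 1.569, -0.055]
force: [-0.2, 0.4, -0.2]
width: 0.0876
t: 6.55
eef_pos: [0.6672, 0.0321, 0.1136]
ee_rot: [2.679, 1.571, 2.88]
force: [0.8, 0.8, -0.5]
width: 0.0332
t 6.55 tcp [0.6672 0.0321 0.1136] x [-0.  0. -1.] y [-0.2   0.98  0.  ] q [ 0.34  0.4  -0.11 -0.   -1.06 -1.71] F [ 0.8  0.8 -0.5] w 0.0332
[[0.1, 0.04, -0.22], [0.09, 0.08, -0.22], [0.07, 0.12, -0.21], [0.06, 0.15, -0.19], [0.04, 0.18, -0.17], [0.03, 0.2, -0.14], [0.01, 0.22, -0.11], [-0.01, 0.24, -0.08], [-0.03, 0.24, -0.04], [-0.05, 0.24, -0.01]]
```

View pics/grip.png

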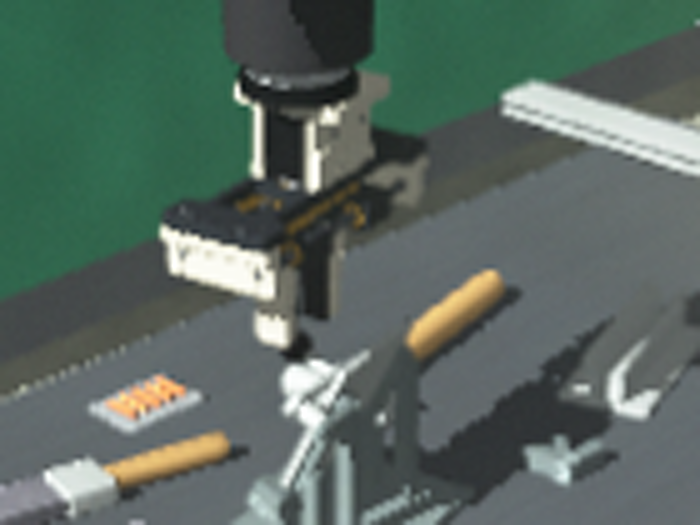

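The crop shows the fingers closing on either side of the knob, around (295,345). I'll finish the grip, then swing along the arc.

```bash
python3 -m inch '0 0 0 0 0 0;0 0 0 0 0 0;0 0 0 0 0 0'
python3 -m inch '0.1 0.04 -0.22 0 0 0;0.09 0.08 -0.22 0 0 0;0.07 0.12 -0.21 0 0 0;0.06 0.15 -0.19 0 0 0'
```

```text
t: 6.98
eef_pos: [0.6672, 0.032, 0.1136]
ee_rot: [0.942, 1.571, 1.143]
force: [-0.0, -1.0, 0.3]
width: 0.0017
t: 7.48
eef_pos: [0.6768, 0.0439, 0.0877]
ee_rot: [-2.994, 1.57, -2.793]
force: [0.6, -0.2, 0.8]
width: 0.0006
```

Run:
```python
from h import *
s,M=st(); o,B=bedT(); print("tcp in bed",np.round((s["eef_pos"]-o)@B*1e3,1))
a=arm.grab_frame("top");b=arm.grab_frame("side")
im=[]
for n,p,c in(("top",a,(296,140)),("side",b,(262,180))):
    W=cloud(p); x0,y0=c[0]-35,c[1]-35; f=p["frame"][y0:y0+70,x0:x0+70]
    im.append(cv2.resize(f[...,::-1],(400,400),interpolation=cv2.INTER_CUBIC))
    for t in("catch_knob","catch_pivot"):
        for d in arm.place_of(p,t)[:2]: print(n,t,d["confidence"],np.array(d["position"])*[560,420],ray(p,np.array(d["position"])*[560,420],.1325))
cv2.imwrite("pics/k2.png",np.hstack(im))
```

```text
t 7.47 tcp [0.6768 0.0439 0.0877] x [-0.001 -0.    -1.   ] y [-0.199  0.98  -0.   ] q [ 0.35  0.44 -0.12 -0.   -1.01 -1.72] F [ 0.6 -0.2  0.8] w 0.0006
tcp in bed [15.1 27.  38.7]
top catch_knob 0.51 [291.312 142.002] [[0.66206716 0.04757084 0.1325    ]]
top catch_pivot 0.92 [278.488 144.102] [[0.65718533 0.07767659 0.1325    ]]
side catch_knob 0.73 [268.688 176.484] [[0.60511049 0.04932077 0.1325    ]]
side catch_knob 0.4 [255.304 179.592] [[0.62066293 0.09396575 0.1325    ]]
side catch_pivot 0.75 [248.584 174.3  ] [[0.66156597 0.08365716 0.1325    ]]
```

View pics/k2.png

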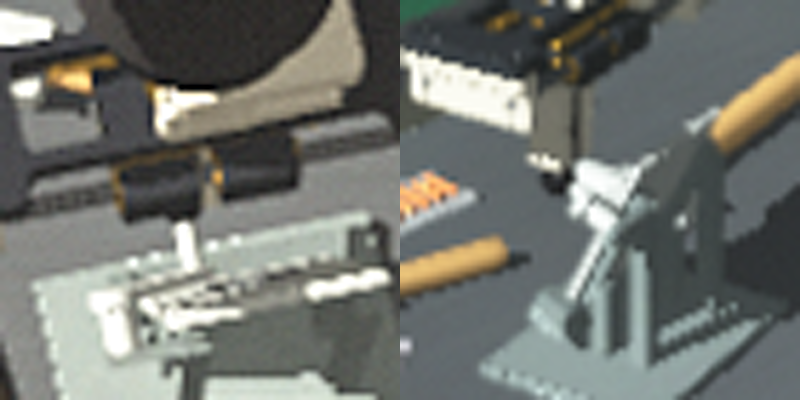

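Run:
```python
from h import *
o,B=bedT()
b=arm.grab_frame("side");W=cloud(b)
for v in range(172,181): print(v,[(int(b["frame"][v,u].max()),*np.round((W[v,u]-o)@B*1e3).astype(int)) for u in range(250,259)])
print(ray(b,[253.8,176.2],.11))
```

```text
172 [(209, np.int64(-18), np.int64(43), np.int64(60)), (238, np.int64(-22), np.int64(45), np.int64(56)), (233, np.int64(-20), np.int64(40), np.int64(55)), (118, np.int64(-26), np.int64(43), np.int64(50)), (116, np.int64(-25), np.int64(40), np.int64(49)), (113, np.int64(-25), np.int64(36), np.int64(47)), (107, np.int64(-31), np.int64(40), np.int64(42)), (82, np.int64(-29), np.int64(34), np.int64(41)), (80, np.int64(-22), np.int64(23), np.int64(42))]
173 [(166, np.int64(150), np.int64(-148), np.int64(127)), (198, np.int64(154), np.int64(-157), np.int64(126)), (206, np.int64(-24), np.int64(48), np.int64(50)), (193, np.int64(-25), np.int64(46), np.int64(48)), (234, np.int64(-24), np.int64(42), np.int64(46)), (205, np.int64(-29), np.int64(45), np.int64(42)), (84, np.int64(-28), np.int64(40), np.int64(41)), (135, np.int64(-21), np.int64(29), np.int64(41)), (229, np.int64(109), np.int64(-129), np.int64(92))]
174 [(104, np.int64(154), np.int64(-147), np.int64(125)), (99, np.int64(148), np.int64(-145), np.int64(120)), (95, np.int64(-3), np.int64(27), np.int64(56)), (138, np.int64(-16), np.int
[... 2356 characters left out ...]
nt64(131), np.int64(-117), np.int64(87)), (121, np.int64(132), np.int64(-121), np.int64(86)), (224, np.int64(136), np.int64(-130), np.int64(85)), (252, np.int64(-41), np.int64(72), np.int64(15))]
180 [(107, np.int64(134), np.int64(-98), np.int64(97)), (105, np.int64(134), np.int64(-102), np.int64(95)), (104, np.int64(131), np.int64(-102), np.int64(91)), (102, np.int64(135), np.int64(-109), np.int64(90)), (105, np.int64(130), np.int64(-107), np.int64(86)), (105, np.int64(136), np.int64(-118), np.int64(86)), (123, np.int64(134), np.int64(-119), np.int64(83)), (220, np.int64(-35), np.int64(72), np.int64(16)), (253, np.int64(-36), np.int64(71), np.int64(14))]
[[0.67086029 0.05120174 0.11      ]]
```

Run:
```python
from h import *
a=arm.grab_frame("top");b=arm.grab_frame("side"); s,M=st()
for n,p,c in(("top",a,(296,140)),("side",b,(262,180))):
    for k in(0,.019,.05): 
        q=proj(p,s["eef_pos"]-M[:,0]*k)[0]; print(n,k,q,"in crop",(q-[c[0]-35,c[1]-35])*5.71)
```

```text
t 7.92 tcp [0.6767 0.0437 0.0886] x [ 0.  0. -1.] y [-0.2   0.98  0.  ] q [ 0.35  0.44 -0.11 -0.   -1.02 -1.72] F [ 0.2 -0.2  0.3] w 0.0005
top 0 [292.12083939 143.43250825] in crop [177.69999291 219.4496221 ]
top 0.019 [292.41336506 140.3733002 ] in crop [179.3703145  201.98154414]
top 0.05 [292.91593558 135.11585261] in crop [182.23999214 171.9615184 ]
side 0 [254.2231833  180.56975829] in crop [155.44437665 203.10331983]
side 0.019 [254.17235548 175.501578  ] in crop [155.1541498  174.16401036]
side 0.05 [254.08978746 167.10536823] in crop [154.68268638 126.22165259]
```

```bash
python3 -m inch '0.9 0.18 0 0 0 0;0.9 0.18 0 0 0 0;0.5 0.1 1 0 0 0;0 0 1 0 0 0;0 0 1 0 0 0' 1
python3 - <<'E'
from h import *
o,B=bedT(); im=[]
for n,c in(("top",(296,140)),("side",(262,180))):
    p=arm.grab_frame(n); x0,y0=c[0]-35,c[1]-35; f=cv2.resize(p["frame"][y0:y0+70,x0:x0+70,::-1],(400,400),interpolation=cv2.INTER_CUBIC)
    for t,col in((0,(0,0,255)),(40,(0,255,0)),(90,(255,255,0))):
        t=np.radians(t); q=(proj(p,o+B@[-.03+.046*np.sin(t),.065-.046*np.cos(t),.048])[0]-[x0,y0]+.5)*400/70; cv2.circle(f,tuple(q.astype(int)),6,col,1)
    im.append(f)
cv2.imwrite("pics/k3.png",np.hstack(im))
E
```

```text
t: 8.55
eef_pos: [0.7458, 0.0575, 0.1791]
ee_rot: [3.089, 1.57, -2.994]
force: [0.5, 0.5, -0.4]
width: 0.0447
```

View pics/k3.png

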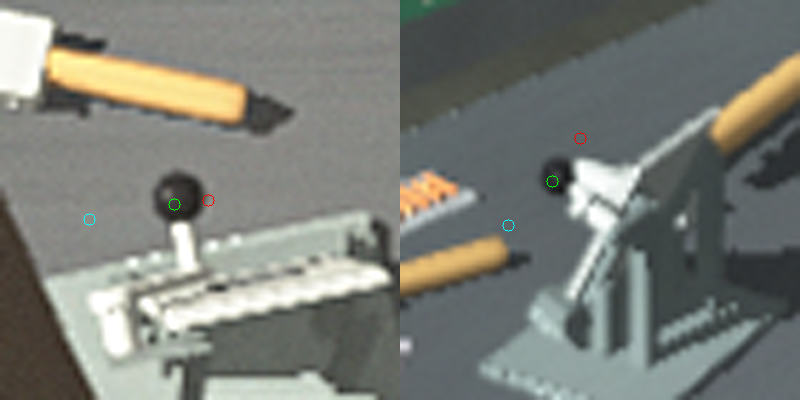

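Run:
```python
from h import *
s,M=st()
for n in("side","top"):
    p=arm.grab_frame(n);W=cloud(p);L=(W-s["eef_pos"])@M*1e3
    m=(abs(L[...,1])<110)&(abs(L[...,2])<60)&(L[...,0]>-90)&(L[...,0]<35)
    Q=L[m]; print(n,len(Q))
    for x0 in range(-90,35,10):
        q=Q[(Q[:,0]>=x0)&(Q[:,0]<x0+10)]
        if len(q): print(x0,len(q),"y",np.round(np.percentile(q[:,1],[2,25,50,75,98])),"z",np.round(np.percentile(q[:,2],[2,25,50,75,98])))
```

```text
t 8.65 tcp [0.7478 0.0576 0.1831] x [ 0.006  0.001 -1.   ] y [-0.2   0.98 -0.  ] q [ 0.34  0.48  0.18  0.   -1.26 -1.71] F [0.8 0.6 0.7] w 0.0527
side 232
-90 22 y [-46. -35. -31. -26.  41.] z [-16. -14. -12.  -9.  -4.]
-80 39 y [-46. -30. -26.  38.  50.] z [-18. -13. -11.  -7.   6.]
-70 49 y [-40. -28.  30.  43.  47.] z [-15. -13. -10.  -2.   5.]
-60 43 y [-43. -30.  30.  42.  46.] z [-17. -14.  -8.  -3.   7.]
-50 42 y [-42. -28.  29.  41.  45.] z [-16. -12.  -5.   1.   9.]
-40 35 y [-36. -29. -23.  41.  44.] z [-17. -13.  -6.   1.   8.]
-30 2 y [-27. -15.  -1.  12.  25.] z [-10.  -9.  -9.  -9.  -8.]
top 118
-90 4 y [-31. -31. -31. -31. -31.] z [-5. -5. -4. -2.  2.]
-80 11 y [-31. -30. -29. -27. -27.] z [-9. -1.  2.  3.  4.]
-70 20 y [-37. -35. -31. -27. -27.] z [-11. -11. -10.  -9.   9.]
-60 18 y [-40. -35. -32. -27.  40.] z [-12. -11. -10.  -9.  -3.]
-50 40 y [-41. -32. -27.  36.  44.] z [-12. -11. -10.  -9.   3.]
-40 24 y [-41. -33. -27.  32.  42.] z [-12. -11. -10.  -9.   3.]
-30 1 y [32. 32. 32. 32. 32.] z [-9. -9. -9. -9. -9.]
```

The fingers really end about 29 mm short of the reported TCP, which explains the missed grip: the tips pushed the knob from above, and the catch is now at about 33°. I'll allow for this offset from here on.

```bash
cat >> h.py <<'E'
E0=.029  # real tip lies this far behind reported TCP
def knob(t):
    o,B=bedT(); t=np.radians(t); return o+B@[-.03+.046*np.sin(t),.065-.046*np.cos(t),.048]
def eef(tip,M): return np.array(tip)+E0*M[:,0]
E
python3 - <<'E'
from h import *
st(); o,B=bedT(); M=frame([0,0,-1],B[:,1]); k=knob(33); print(k)
go(k+[0,0,.035],M); go(k-[0,0,.048],M)
print(np.round(np.diff([knob(t) for t in np.linspace(33,94,9)],axis=0)/.03,2).tolist())
E
```

```text
t 8.75 tcp [0.7459 0.0576 0.1793] x [ 0.001  0.001 -1.   ] y [-0.199  0.98   0.   ] q [ 0.34  0.49  0.18 -0.   -1.26 -1.71] F [-0.  -0.1  0.1] w 0.0608
[0.67681335 0.04334702 0.10976882]
shift [-2.3  -0.48 -1.15] turn [-0.01  0.02  0.  ]
shift [-2.3  -0.48 -3.92] turn [-0.01  0.02  0.  ]
[[0.04, 0.13, -0.15], [0.03, 0.15, -0.13], [0.02, 0.17, -0.11], [0.01, 0.18, -0.09], [-0.0, 0.19, -0.07], [-0.02, 0.2, -0.05], [-0.03, 0.2, -0.02], [-0.04, 0.2, 0.0]]
```

```bash
python3 -m inch '-0.8 -0.16 -0.2 0 0 0;-0.8 -0.16 -0.4 0 0 0;-0.7 -0.16 -0.55 0 0 0;0 0 -0.9 0 0 0;0 0 -0.9 0 0 0;0 0 -0.97 0 0 0;0 0 0 0 0 0' 1
python3 -m inch '0 0 0 0 0 0;0 0 0 0 0 0;0 0 0 0 0 0;0 0 0 0 0 0;0 0 0 0 0 0;0 0 0 0 0 0;0 0 0 0 0 0;0 0 0 0 0 0' 0.1 15
```

```text
t: 9.62
eef_pos: [0.6741, 0.0424, 0.0575]
ee_rot: [-3.103, 1.564, -2.903]
force: [0.4, -0.6, 0.9]
width: 0.088
t: 10.62
eef_pos: [0.6765, 0.0438, 0.061]
ee_rot: [1.686, 1.57, 1.887]
force: [-2.3, 3.3, 2.5]
width: 0.0207
```

```bash
python3 -m inch '0.04 0.13 -0.15 0 0 0;0.03 0.15 -0.13 0 0 0;0.02 0.17 -0.11 0 0 0;0.01 0.18 -0.09 0 0 0;0 0.19 -0.07 0 0 0;-0.02 0.2 -0.05 0 0 0;-0.03 0.2 -0.02 0 0 0;0 0 0 0 0 0'
python3 - <<'E'
from h import *
s,M=st(); o,B=bedT(); g=s["eef_pos"]-M[:,0]*.048; L=(g-o)@B*1e3; print(L,np.degrees(np.arctan2(L[0]+30,65-L[1])))
E
```

```text
t: 11.62
eef_pos: [0.678, 0.0789, 0.0405]
ee_rot: [-2.682, 1.569, -2.482]
force: [3.3, -3.3, -7.5]
width: 0.0208
t 11.62 tcp [0.678  0.0789 0.0405] x [-0.002 -0.001 -1.   ] y [-0.199  0.98  -0.001] q [ 0.4   0.49 -0.15  0.   -0.93 -1.77] F [ 3.3 -3.3 -7.5] w 0.0208
[17.82410541 61.06292317 46.53189914] 85.29378863580301
```

```bash
python3 -m inch '-0.03 0.2 0 0 0 0;-0.04 0.2 0.02 0 0 0;0 0 0 0 0 0'
python3 - <<'E'
from h import *
s,M=st(); o,B=bedT(); g=s["eef_pos"]-M[:,0]*.048; L=(g-o)@B*1e3; print(L,np.degrees(np.arctan2(L[0]+30,65-L[1])))
E
```

```text
t: 12.0
eef_pos: [0.6763, 0.0856, 0.0405]
ee_rot: [-2.121, 1.563, -1.921]
force: [14.4, -28.0, -13.3]
width: 0.0262
t 12.0 tcp [0.6763 0.0856 0.0405] x [-0.003 -0.007 -1.   ] y [-0.198  0.98  -0.006] q [ 0.41  0.49 -0.15  0.01 -0.93 -1.79] F [ 14.4 -28.  -13.3] w 0.0262
[17.76117183 68.26282228 46.40098662] 93.90811041113543
```

```bash
cat >> h.py <<'E'
def pl(beta,sg,x,y=0,z=.003):
    "tool frame and eef for plate grasp: grasp point at bed (x,y,z)"
    o,B=bedT(); b=np.radians(beta); M=frame(B[:,0]*np.cos(b)+B[:,1]*np.sin(b),sg*B[:,2])
    return o+B@np.array([x,y,z])+(.019+E0)*M[:,0],M
E
python3 -m inch '0 -0.1 0 0 0 0;0 0 0 0 0 0;0 0 0 0 0 0;0 0 0.5 0 0 0;0 0 1 0 0 0;0 0 1 0 0 0;0 0 1 0 0 0;0 0 1 0 0 0;0 0 0 0 0 0' 0.57
python3 - <<'E'
from h import *
st(); go(*pl(-12,-1,-.115)); go(*pl(-12,-1,-.046))
p=arm.grab_frame("side");
for d in arm.place_of(p,"catch_knob")[:2]: print(d["confidence"],np.array(d["position"])*[560,420],proj(p,knob(90)))
E
```

```text
t: 13.12
eef_pos: [0.678, 0.0896, 0.1827]
ee_rot: [0.085, 1.564, 0.287]
force: [-0.1, -0.0, -0.1]
width: 0.0498
t 13.12 tcp [0.678  0.0896 0.1827] x [ 0.007  0.002 -1.   ] y [-0.201  0.98   0.001] q [ 0.42  0.38  0.01  0.   -1.2  -1.79] F [-0.1 -0.  -0.1] w 0.0498
shift [-2.   -3.18 -1.16] turn [-5.27 -3.1  17.06]
shift [-1.05 -2.99 -3.24] turn [-5.27 -3.1  17.06]
0.55 [246.512 190.68 ] [[245.47449411 183.93623319]]
```

```bash
python3 -m inch '-0.11 -0.18 0 -0.293 -0.172 0.948;-0.11 -0.18 0 -0.293 -0.172 0.948;-0.11 -0.18 0 -0.293 -0.172 0.948;-0.11 -0.18 0 -0.293 -0.172 0.948;-0.11 -0.18 0 -0.293 -0.172 0.948;-0.11 -0.18 0 -0.293 -0.172 0.948;-0.11 -0.18 0 -0.293 -0.172 0.948;-0.11 -0.18 0 -0.293 -0.172 0.948;-0.11 -0.18 0 -0.293 -0.172 0.948;-0.11 -0.18 0 -0.293 -0.172 0.948;-0.11 -0.18 0 -0.293 -0.172 0.948;-0.11 -0.18 0 -0.293 -0.172 0.948'
python3 -m inch '-0.11 -0.18 0 -0.293 -0.172 0.948;-0.11 -0.18 0 -0.293 -0.172 0.948;-0.11 -0.18 0 -0.293 -0.172 0.948;-0.11 -0.18 -0.3 -0.293 -0.172 0.948;-0.11 -0.18 -0.3 -0.293 -0.172 0.948;-0.11 -0.18 -0.56 -0.293 -0.172 0.948;0 0 0 0 0 0'
python3 - <<'E'
from h import *
s,M=st(); go(*pl(-12,-1,-.115)); go(*pl(-12,-1,-.046))
o,B=bedT()
for n in("side","top"):
    p=arm.grab_frame(n);W=cloud(p);L=(W-s["eef_pos"])@M*1e3;Lb=(W-o)@B*1e3
    m=(abs(L[...,1])<60)&(abs(L[...,2])<25)&(L[...,0]>-90)&(L[...,0]<30)
    for x0 in range(-60,30,8):
        q=L[m&(L[...,0]>=x0)&(L[...,0]<x0+8)]
        if len(q): print(n,x0,len(q),"y",np.round(np.percentile(q[:,1],[2,25,50,75,98])),"z",np.round(np.percentile(q[:,2],[2,50,98])))
    q=Lb[(abs(Lb[...,2]-3)<6)&(Lb[...,0]>-66)&(Lb[...,0]<-48)&(abs(Lb[...,1])<70)]; print("plate edge y",np.round(np.percentile(q[:,1],[1,3,97,99])),"x",np.round(np.percentile(q[:,0],[2,10])),"z",np.median(q[:,2]))
    save(p,"ap_"+n,(215,90,355,195),5)
E
```

```text
t: 14.72
eef_pos: [0.6358, 0.0238, 0.1771]
ee_rot: [-1.747, 1.23, -0.54]
force: [0.5, 0.2, 0.7]
width: 0.0502
t: 15.6
eef_pos: [0.6142, -0.0106, 0.1407]
ee_rot: [-2.008, 1.09, -0.287]
force: [-0.8, -1.3, 0.3]
width: 0.05
t 15.6 tcp [ 0.6142 -0.0106  0.1407] x [ 0.444 -0.131 -0.887] y [-0.89  -0.179 -0.419] q [ 0.35  0.05 -0.93  0.97 -0.34 -1.09] F [-0.8 -1.3  0.3] w 0.05
shift [0.13 0.16 0.24] turn [ 0.09 -0.03  0.06]
shift [ 1.08  0.35 -1.84] turn [ 0.09 -0.03  0.06]
side -60 29 y [-37. -29. -23.  29.  43.] z [-9.  8. 13.]
side -52 16 y [-38. -23.  32.  40.  44.] z [-5.  7. 13.]
side -44 19 y [-37. -30. -23.  35.  42.] z [-10.   7.  11.]
side -36 5 y [-26. -24. -23. -23.  29.] z [-8.  3.  7.]
side -12 2 y [-6. -6. -5. -4. -4.] z [21. 22. 23.]
side -4 7 y [-9. -7. -6. -3. -2.] z [-8.  4. 15.]
side 4 13 y [-10.  -6.  -5.  -4.  -2.] z [-21.   3.  18.]
side 12 8 y [-4. -4. -3. -3. -3.] z [-18.  -0.  22.]
side 20 14 y [-3. -3. -2.  2.  9.] z [-21. -12.  14.]
side 28 5 y [-3. -3. -0.  5.  9.] z [-20. -10.  24.]
plate edge y [-42. -41.  48.  49.] x [-65. -63.] z -0.29665146719846347Traceback (most recent call last):
  File "<stdin>", line 10, in <module>
    return _quantile_unchecked(
        a, q, axis, out, overwrite_input, method, keepdims, weights)
    return _ureduce(a,
                    func=_quantile_ureduce_func,
    ...<5 lines>...
                    overwrite_input=overwrite_input,
                    method=method)
    r = func(a, **kwargs)
    result = _quantile(arr,
                       quantiles=q,
    ...<2 lines>...
                       out=out,
                       weights=wgt)
    slices_having_nans = np.isnan(arr[-1, ...])
                                  ~~~^^^^^^^^^
IndexError: index -1 is out of bounds for axis 0 with size 0
```

View pics/ap_side.png

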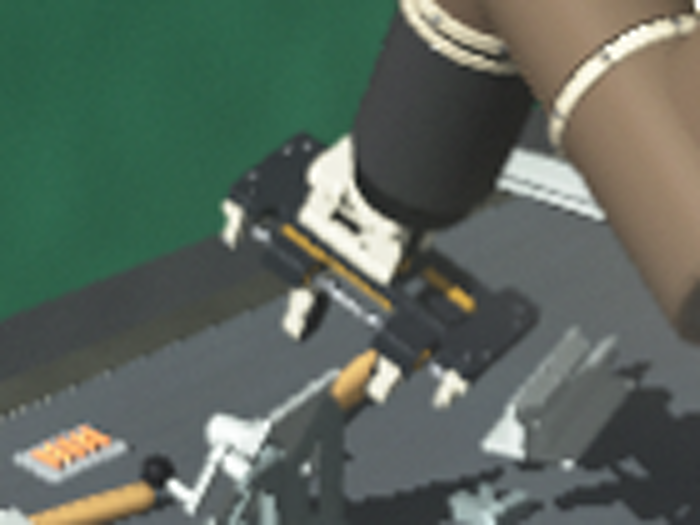

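```bash
cat > ik.py <<'E'
from h import *
from scipy.optimize import least_squares
D=np.array([[.2199,-.6382,.1947,-.95,.36,.01,0,-1.224],[.6696,.0238,.1938,.33,.35,0,0,-1.22],[.6672,.0321,.1136,.34,.4,-.11,0,-1.06],[.7478,.0576,.1831,.34,.48,.18,0,-1.26],[.6763,.0856,.0405,.41,.49,-.15,0.01,-.93],[.6142,-.0106,.1407,.35,.05,-.93,.97,-.34]])
def rt(q,c6): return (R.from_euler("z",q[0]-.29)*R.from_euler("y",q[1]-q[2])*R.from_euler("x",q[3])*R.from_euler("y",-q[4])*R.from_euler("x",-q[5]+c6)).as_matrix()
C6=-1.858
def fk(q,k):
    a1,h,L2,L3,a3,d=k; M=rt(q,C6); p=q[1]-q[2]; az=q[0]-.29
    r=a1+L2*np.sin(q[1])+L3*np.cos(p)+a3*np.sin(p); z=h+L2*np.cos(q[1])-L3*np.sin(p)+a3*np.cos(p)
    return np.array([r*np.cos(az),r*np.sin(az),z])+d*M[:,0],M
def res(k):
    return np.concatenate([fk(np.r_[x[3:],0],k)[0]-x[:3] for x in D]+[.02*(k-[.15,.49,.43,.45,0.05,.3])])
K=least_squares(res,[.15,.49,.43,.45,0.05,.3]).x
LO=np.array([-3.07,-1.43,-1.02,-3.03,-3.05,-3.03]);HI=np.array([3.07,2.12,1.25,1.67,0,3.03])
def ik(pos,M,q0):
    f=lambda q:np.r_[(fk(q,K)[0]-pos)*10,(R.from_matrix(fk(q,K)[1])*R.from_matrix(M).inv()).as_rotvec()]
    s=least_squares(f,q0,bounds=(LO,HI)); return s.x,np.linalg.norm(s.fun)
E
python3 - <<'E'
from ik import *
print(np.round(K,3),np.round(1e3*res(K)[:18],0))
s,M=st(); q=s["q"]; P,m=fk(q,K); print("check",P,np.degrees((R.from_matrix(m)*R.from_matrix(M).inv()).magnitude()))
print("pick",ik(*pl(-12,-1,-.046),q))
print("lift",ik(pl(-12,-1,-.17)[0],pl(-12,-1,-.2)[1],q))
for b in(0,6,12,18,24):
    best=min((ik(*pl(b,1,-.046),np.array([.33,.1,-.9,q4,-.4,q6])) for q4 in(-.9,-.2,.9) for q6 in(-2.9,-1.5,0,2.5)),key=lambda r:r[1]); print("place",b,np.round(best[0],2),best[1])
E
```

```text
[0.459 0.005 0.218 0.148 0.033 0.02 ] [  3. -10. -25.  14.   4. -23.  21.   2.  29. -38. -22. -16.  19.  -2.
  75. -28.  51. -40.]
t 15.7 tcp [ 0.6168 -0.0094  0.1433] x [ 0.447 -0.13  -0.885] y [-0.889 -0.177 -0.423] q [ 0.35  0.05 -0.92  0.97 -0.34 -1.09] F [-0.3  0.8  0.6] w 0.05
check [0.58666717 0.04246185 0.1019789 ] 108.87469793417141
pick (array([ 0.29379825,  0.33764089, -0.67486498, -0.93246814, -0.15378528,
       -1.03434536]), np.float64(1.8836048190268164e-13))
lift (array([ 0.27631597, -0.10938014, -0.37209157, -0.15449872, -0.84597491,
       -0.19473782]), np.float64(1.8387752216707024e-10))
place 0 [ 0.3   0.34 -0.68  0.57 -0.15 -2.69] 1.5139515272343598e-15
place 6 [ 0.31  0.33 -0.69  0.92 -0.23 -2.35] 2.0632387684141288e-14
place 12 [ 0.31  0.33 -0.69  1.07 -0.32 -2.21] 1.9279638981753174e-15
place 18 [ 0.32  0.32 -0.69  1.16 -0.42 -2.14] 7.32012198516622e-16
place 24 [ 0.32  0.32 -0.69  1.21 -0.52 -2.09] 3.993331934553689e-16
```

```bash
python3 - <<'E'
s=open("ik.py").read()
s=s.replace('R.from_euler("z",q[0]-.29)','R.from_euler("z",q[0])').replace('R.from_euler("x",q[3])','R.from_euler("x",S4*q[3])').replace("C6=-1.858","S4=-1;C6=0")
s=s.replace("a1,h,L2,L3,a3,d=k","a1,h,L2,L3,a3,d,e=k").replace("az=q[0]-.29","az=q[0]").replace("np.array([r*np.cos(az),r*np.sin(az),z])","np.array([r*np.cos(az)+e*np.sin(az),r*np.sin(az)-e*np.cos(az),z])")
s=s.replace("0.05,.3])","0.05,.3,.19])").replace("0.05,.3]).x","0.05,.3,.19]).x")
open("ik.py","w").write(s)
E
cat > t.py <<'E'
import ik
from ik import *
s,M=st(); q=s["q"]
for S in(1,-1):
    ik.S4=S; K=ik.K=least_squares(res,K).x
    A=R.from_matrix(rt(np.r_[q[:5],0],0)).inv()*R.from_matrix(M)
    A0=R.from_matrix(rt(np.array([.33,.35,0,0,-1.22,0]),0)).inv()*R.from_matrix(frame([0,0,-1],[-.202,.979,0]))
    print(S,"now",A.as_rotvec(),"q6",q[5],"at knob",A0.as_rotvec(),-1.69,"fit",np.round(K,3),np.abs(res(K)[:18]).max())
E
python3 t.py
```

```text
t 15.7 tcp [ 0.6168 -0.0094  0.1433] x [ 0.447 -0.13  -0.885] y [-0.889 -0.177 -0.423] q [ 0.35  0.05 -0.92  0.97 -0.34 -1.09] F [-0.3  0.8  0.6] w 0.05
1 now [-4.84240697e-01 -3.92400740e-16 -0.00000000e+00] q6 -1.0865556298537977 at knob [ 1.26522499e-01  7.95264215e-04 -5.03766309e-05] -1.69 fit [0.303 0.173 0.363 0.235 0.009 0.263 0.185] 0.055471358075775946
-1 now [-4.84240697e-01 -3.92400740e-16 -0.00000000e+00] q6 -1.0865556298537977 at knob [ 1.26522499e-01  7.95264215e-04 -5.03766309e-05] -1.69 fit [0.303 0.173 0.363 0.235 0.009 0.263 0.185] 0.055471358075775946
```

```bash
grep -n "S4" ik.py | cut -c1-150; sed -i 's/C6=0/C6=-np.pi\/2/; s/.02\*(k-/.003*(k-/' ik.py
cat > t.py <<'E'
import ik
from ik import *
s,M=st(); q=s["q"]
ik.D=np.vstack([D,np.r_[s["eef_pos"],q[:5]]])
for S in(1,-1):
    ik.S4=S
    for k0 in([.15,.49,.43,.45,0.05,.3,.19],[0,.3,.45,.4,0,.3,.19],[0.1,.3,.6,.6,.1,.2,.19],[0,.2,.7,.7,0,.3,.19]):
        r=least_squares(res,k0); print(S,np.round(r.x,3),r.cost,np.round(1e3*r.fun[:21]).astype(int))
    print("rot err",np.degrees((R.from_matrix(rt(q,ik.C6))*R.from_matrix(M).inv()).magnitude()))
E
python3 t.py
```

```text
4:def rt(q,c6): return (R.from_euler("z",q[0])*R.from_euler("y",q[1]-q[2])*R.from_euler("x",S4*q[3])*R.from_euler("y",-q[4])*R.from_euler("x",-q[5]+c6
5:S4=-1;C6=0
t 15.7 tcp [ 0.6168 -0.0094  0.1433] x [ 0.447 -0.13  -0.885] y [-0.889 -0.177 -0.423] q [ 0.35  0.05 -0.92  0.97 -0.34 -1.09] F [-0.3  0.8  0.6] w 0.05
1 [0.303 0.167 0.364 0.233 0.01  0.261 0.185] 0.00415446272615447 [  9  -1 -19   6  12 -16  11  11  23 -26   1 -14  11   9  56  -4 -40 -30
   0  -1   0]
1 [0.303 0.167 0.364 0.233 0.01  0.261 0.185] 0.004154462726154469 [  9  -1 -19   6  12 -16  11  11  23 -26   1 -14  11   9  56  -4 -40 -30
   0  -1   0]
1 [0.303 0.167 0.364 0.233 0.01  0.261 0.185] 0.004154462726154469 [  9  -1 -19   6  12 -16  11  11  23 -26   1 -14  11   9  56  -4 -40 -30
   0  -1   0]
1 [0.303 0.167 0.364 0.233 0.01  0.261 0.185] 0.004154462726154482 [  9  -1 -19   6  12 -16  11  11  23 -26   1 -14  11   9  56  -4 -40 -30
   0  -1   0]Traceback (most recent call last):
  File "t.py", line 9, in <module>
    print("rot err",np.degrees((R.from_matrix(rt(q,ik.C6))*R.from_matrix(M).inv()).magnitude()))
                                                   ^^^^^
AttributeError: 'function' object has no attribute 'C6'
```

```bash
cat > t.py <<'E'
import ik as m
from ik import *
s,M=st(); q=s["q"]
m.D=np.vstack([D[:5],np.r_[s["eef_pos"],q[:5]]])
k0=[.0,.4,.6,.5,0.05,.3,.194]
r=least_squares(m.res,k0); print(np.round(r.x,3),np.round(1e3*r.fun[:18]).astype(int)); K=m.K=r.x
print("rot err",np.degrees((R.from_matrix(rt(q,m.C6))*R.from_matrix(M).inv()).magnitude()))
print("pick",ik(*pl(-12,-1,-.046),q))
for x in(-.115,-.17,-.2): print("lift",ik(*pl(-12,-1,x),q))
for b in(-20,-12,-6,0,6,12,18,24):
    best=min((ik(*pl(b,1,-.046),np.array([.33,.1,-.9,q4,-.4,q6])) for q4 in(-.9,-.2,.9) for q6 in(-2.9,-1.5,0,2.5)),key=lambda r:r[1]); print("place",b,np.round(best[0],2),best[1])
E
python3 t.py
```

```text
t 15.7 tcp [ 0.6168 -0.0094  0.1433] x [ 0.447 -0.13  -0.885] y [-0.889 -0.177 -0.423] q [ 0.35  0.05 -0.92  0.97 -0.34 -1.09] F [-0.3  0.8  0.6] w 0.05
[0.299 0.171 0.369 0.236 0.009 0.268 0.185] [  9   0 -18   6  12 -16  10  11  23 -26   1 -13  10   9  55  -3 -41 -30]
rot err 1.5902773407317584e-14
pick (array([ 0.41993602,  0.22918053, -0.88687387,  1.34420138, -0.30523443,
       -1.54123878]), np.float64(1.5373692585119406e-15))
lift (array([ 0.43357871, -0.03712393, -0.79029638,  0.63453053, -0.52612382,
       -0.78771765]), np.float64(2.0695854504905435e-15))
lift (array([ 0.44577332, -0.20570373, -0.66898358,  0.44307645, -0.78158332,
       -0.55764396]), np.float64(1.1605183368262624e-15))
lift (array([ 0.45299768, -0.27795442, -0.58964546,  0.3918476 , -0.92294511,
       -0.48418313]), np.float64(9.526750108418131e-14))
place -20 [ 0.48  0.26 -0.91  1.41 -0.46  1.47] 2.335183076261439e-13
place -12 [ 0.42  0.23 -0.89  1.34 -0.31  1.6 ] 1.8335633254503393e-15
place -6 [ 0.38  0.22 -0.87  1.23 -0.19  1.76] 2.3010935855176863e-14
place 0 [ 0.33  0.23 -0.85  0.76 -0.08  2.27] 1.5026671005409698e-15
place 6 [ 0.28  0.24 -0.83 -0.94 -0.09 -2.28] 2.6536710890118785e-15
place 12 [ 0.24  0.27 -0.81 -1.35 -0.2  -1.83] 4.996162624601275e-15
place 18 [ 0.2   0.31 -0.79 -1.45 -0.32 -1.69] 1.340625907590245e-15
place 24 [ 0.16  0.35 -0.77 -1.49 -0.44 -1.61] 6.922220526417403e-16
```

```bash
cat >> t.py <<'E'
print("----")
for sg,x,z in((-1,-.046,.003),(-1,-.08,.003),(-1,-.115,.003),(-1,-.146,.053),(1,-.146,.053),(1,-.115,.003),(1,-.08,.003),(1,-.046,.003)):
    c=[ik(*pl(0,sg,x,0,z),np.array([.33,.1,-.8,.4,-.4,q6])) for q6 in(-2.9,-1.,2.5)]; print(sg,x,z,[np.round(b[0],2).tolist() for b in c if b[1]<.01])
print("move to pick0"); go(*pl(0,-1,-.115)); go(*pl(0,-1,-.046))
o,B=bedT(); print("lift units",B@[-.1,0,.05]/.03, "slope axis/row", B[:,0]/.906)
E
python3 t.py | sed -n '/----/,$p'
```

```text
----
-1 -0.046 0.003 [[0.33, 0.23, -0.85, 0.76, -0.08, -0.87], [0.33, 0.23, -0.85, 0.76, -0.08, -0.87], [0.33, 0.23, -0.85, 0.76, -0.08, -0.87]]
-1 -0.08 0.003 [[0.33, 0.1, -0.81, 0.24, -0.23, -0.36], [0.33, 0.1, -0.81, 0.24, -0.23, -0.36], [0.33, 0.1, -0.81, 0.24, -0.23, -0.36]]
-1 -0.115 0.003 [[0.34, -0.03, -0.76, 0.15, -0.41, -0.26], [0.34, -0.03, -0.76, 0.15, -0.41, -0.26], [0.34, -0.03, -0.76, 0.15, -0.41, -0.26]]
-1 -0.146 0.053 [[0.33, -0.02, -0.5, 0.09, -0.66, -0.19], [0.33, -0.02, -0.5, 0.09, -0.66, -0.19], [0.33, -0.02, -0.5, 0.09, -0.66, -0.19]]
1 -0.146 0.053 [[0.33, -0.02, -0.5, 0.09, -0.66, 2.95]]
1 -0.115 0.003 [[0.34, -0.03, -0.76, 0.15, -0.41, 2.88]]
1 -0.08 0.003 [[0.33, 0.1, -0.81, 0.24, -0.23, 2.78]]
1 -0.046 0.003 [[0.33, 0.23, -0.85, 0.76, -0.08, 2.27]]
move to pick0
shift [-0.01  0.45  0.12] turn [2.2  0.45 1.1 ]
shift [ 0.94  0.64 -1.96] turn [2.2  0.45 1.1 ]
lift units [0.09974207 0.02029275 3.72538973] slope axis/row [ 0.45710163  0.09299838 -1.00033972]
```

```bash
python3 -m inch '0 0.15 0.04 0.73 0.15 0.37;0 0.15 0.04 0.73 0.15 0.37;0 0.15 0.04 0.74 0.15 0.36;0.12 0.03 -0.26 0 0 0;0.12 0.03 -0.26 0 0 0;0.12 0.02 -0.26 0 0 0;0.12 0.02 -0.26 0 0 0;0.12 0.02 -0.26 0 0 0;0 0 0 0 0 0'
python3 - <<'E'
from h import *
s,M=st(); o,B=bedT(); go(*pl(0,-1,-.046))
E
```

```text
t: 16.82
eef_pos: [0.6345, 0.0074, 0.1066]
ee_rot: [-1.582, 1.136, 0.192]
force: [-0.6, -0.6, -0.5]
width: 0.05
t 16.82 tcp [0.6345 0.0074 0.1066] x [ 0.414  0.08  -0.907] y [-0.888 -0.184 -0.421] q [ 0.36  0.14 -0.7   0.23 -0.31 -0.36] F [-0.6 -0.6 -0.5] w 0.05
shift [ 0.35  0.08 -0.74] turn [ 0.06 -0.   -0.01]
```

```bash
python3 -m inch '0.12 0.03 -0.25 0 0 0;0.12 0.03 -0.25 0 0 0;0.11 0.02 -0.24 0 0 0;0 0 0 0 0 0'
python3 -m inch '0 0 0 0 0 0;0 0 0 0 0 0;0 0 0 0 0 0;0 0 0 0 0 0;0 0 0 0 0 0;0 0 0 0 0 0' 0 40
python3 - <<'E'
from h import *
s,M=st(); o,B=bedT(); go(*pl(0,-1,-.046)); print((s["eef_pos"]-M[:,0]*.048-o)@B*1e3)
E
```

```text
t: 17.32
eef_pos: [0.645, 0.0099, 0.0844]
ee_rot: [-1.582, 1.136, 0.192]
force: [0.2, -0.5, -0.2]
width: 0.05
t: 18.08
eef_pos: [0.6457, 0.0102, 0.0858]
ee_rot: [-1.581, 1.133, 0.193]
force: [0.3, 0.8, 0.5]
width: 0.0056
t 18.07 tcp [0.6457 0.0102 0.0858] x [ 0.416  0.081 -0.906] y [-0.887 -0.184 -0.424] q [ 0.35  0.19 -0.72  0.28 -0.24 -0.41] F [0.3 0.8 0.5] w 0.0056
shift [-0.02 -0.01 -0.04] turn [ 0.05  0.02 -0.01]
[-46.90076719   0.33005442   4.18121155]
```

```bash
python3 -m inch '0 0 0.3 0 0 0;0 0 0.6 0 0 0;0 0 0.8 0 0 0;0 0 0.9 0 0 0;0 0 0.9 0 0 0;0 0 0.3 0 0 0;0 0 0 0 0 0'
python3 - <<'E'
from h import *
s,M=st(); print(-M[:,0]/.906)
p=arm.grab_frame("side"); W=cloud(p); L=(W-s["eef_pos"])@M*1e3
m=(abs(L[...,1])<12)&(abs(L[...,2])<70)&(L[...,0]>-20)&(L[...,0]<110); q=L[m]; print("plate in tool",len(q),np.round(np.percentile(q,[1,50,99],axis=0)))
E
```

```text
t: 18.95
eef_pos: [0.6449, 0.0101, 0.1992]
ee_rot: [-1.58, 1.134, 0.194]
force: [-0.2, -0.4, -5.2]
width: 0.0057
t 18.95 tcp [0.6449 0.0101 0.1992] x [ 0.415  0.081 -0.906] y [-0.888 -0.183 -0.423] q [ 0.36  0.05 -0.52  0.13 -0.57 -0.25] F [-0.2 -0.4 -5.2] w 0.0057
[-0.45778252 -0.08972909  1.00032695]
plate in tool 198 [[-18.  -0. -42.]
 [ 21.   5.  13.]
 [108.   8.  67.]]
```

```bash
R='-0.455 -0.09 0.995'; python3 -m inch '0 0 0 -0.455 -0.09 0.995;0 0 0 -0.455 -0.09 0.995;0 0 0 -0.455 -0.09 0.995;0 0 0 -0.455 -0.09 0.995;0 0 0 -0.455 -0.09 0.995;0 0 0 -0.455 -0.09 0.995;0 0 0 -0.455 -0.09 0.995;0 0 0 -0.455 -0.09 0.995;0 0 0 -0.455 -0.09 0.995;0 0 0 -0.455 -0.09 0.995;0 0 0 -0.455 -0.09 0.995;0 0 0 -0.455 -0.09 0.995'
python3 -m inch '0 0 0 -0.455 -0.09 0.995;0 0 0 -0.455 -0.09 0.995;0 0 0 -0.455 -0.09 0.995;0 0 0 -0.455 -0.09 0.995;0 0 0 -0.455 -0.09 0.995;0 0 0 -0.455 -0.09 0.995;0 0 0 -0.455 -0.09 0.995;0 0 0 -0.455 -0.09 0.995;0 0 0 -0.455 -0.09 0.995;0 0 0 -0.455 -0.09 0.995;0 0 0 -0.455 -0.09 0.995;0 0 0 -0.455 -0.09 0.995'
python3 -m inch '0 0 0 -0.455 -0.09 0.995;0 0 0 -0.455 -0.09 0.995;0 0 0 -0.455 -0.09 0.995;0 0 0 -0.455 -0.09 0.995;0 0 0 -0.455 -0.09 0.995;0 0 0 -0.455 -0.09 0.995;0 0 0 -0.455 -0.09 0.995;0 0 0 -0.455 -0.09 0.995;0 0 0 0 0 0'
python3 - <<'E'
from h import *
s,M=st(); go(*pl(0,1,-.146,0,.053)); go(*pl(0,1,-.047,0,.004))
o,B=bedT();print("bed of grasp",(s["eef_pos"]-M[:,0]*.048-o)@B*1e3)
p=arm.grab_frame("side"); W=cloud(p); L=(W-s["eef_pos"])@M*1e3
m=(abs(L[...,1])<12)&(abs(L[...,2])<70)&(L[...,0]>-40)&(L[...,0]<85); q=L[m]; print("plate in tool",len(q))
for x in range(-40,85,15):
    k=q[(q[:,0]>=x)&(q[:,0]<x+15)]
    if len(k):print(x,np.round(np.percentile(k[:,2],[2,98])),len(k))
E
```

```text
t: 20.5
eef_pos: [0.6442, 0.0098, 0.1971]
ee_rot: [-2.731, 1.137, 0.195]
force: [-0.8, 0.6, -4.4]
width: 0.0058
t: 22.0
eef_pos: [0.6442, 0.0098, 0.1971]
ee_rot: [2.405, 1.138, 0.197]
force: [0.8, -0.3, -3.4]
width: 0.0057
t: 23.12
eef_pos: [0.6444, 0.0098, 0.1975]
ee_rot: [1.642, 1.138, 0.198]
force: [-0.3, -0.5, -4.6]
width: 0.0058
t 23.12 tcp [0.6444 0.0098 0.1975] x [ 0.411  0.082 -0.908] y [0.902 0.108 0.418] q [ 0.36  0.06 -0.51  0.13 -0.58  2.82] F [-0.3 -0.5 -4.6] w 0.0058
shift [ 0.12  0.02 -0.04] turn [-0.33 -0.11  0.78]
shift [ 0.04  0.01 -3.72] turn [-0.33 -0.11  0.78]
bed of grasp [-1.48726235e+02  7.33192326e-02  5.04099705e+01]
plate in tool 268
-40 [-46.  -3.] 28
-25 [-44.  25.] 35
-10 [-45.  47.] 46
5 [-45.  45.] 46
20 [-46.  47.] 45
35 [-43.  44.] 46
50 [-41.  45.] 22
```

```bash
python3 -m inch '0 0 0 -0.33 -0.11 0.78;0.04 0 -0.5 0 0 0;0 0.01 -0.7 0 0 0;0 0 -0.7 0 0 0;0 0 -0.6 0 0 0;0 0 -0.4 0 0 0;0 0 -0.3 0 0 0;0 0 -0.25 0 0 0;0 0 0 0 0 0'
python3 - <<'E'
from h import *
s,M=st(); go(*pl(0,1,-.047,0,.004)); go([.6457,.0102,.0858],pl(0,1,0)[1])
E
```

```text
t: 24.3
eef_pos: [0.6463, 0.0102, 0.0955]
ee_rot: [1.57, 1.132, 0.201]
force: [-0.7, -0.0, -3.9]
width: 0.0055
t 24.3 tcp [0.6463 0.0102 0.0955] x [ 0.416  0.085 -0.905] y [0.887 0.182 0.425] q [ 0.35  0.17 -0.69  0.23 -0.28  2.78] F [-0.7 -0.  -3.9] w 0.0055
shift [-0.03 -0.01 -0.32] turn [-0.    0.03 -0.01]
shift [-0.02 -0.   -0.32] turn [-0.    0.03 -0.01]
```

```bash
python3 -m inch '-0.02 0 -0.16 0 0 0;0 0 -0.12 0 0 0;0 0 0 0 0 0'
python3 -m inch '0 0 -0.06 0 0 0;0 0 0 0 0 0'
```

```text
t: 24.68
eef_pos: [0.6457, 0.0103, 0.0873]
ee_rot: [1.57, 1.132, 0.201]
force: [0.1, 1.2, -3.9]
width: 0.0058
t: 24.92
eef_pos: [0.6463, 0.0104, 0.0864]
ee_rot: [1.57, 1.13, 0.202]
force: [-0.6, -1.4, 0.8]
width: 0.0056
```

```bash
python3 -m inch '0 0 0 0 0 0;0 0 0 0 0 0;0 0 0 0 0 0;0 0 0 0 0 0' 0.5
python3 -m inch '-0.2 -0.04 0.45 0 0 0;-0.35 -0.07 0.75 0 0 0;-0.4 -0.08 0.9 0 0 0;-0.4 -0.08 0.9 0 0 0;0 0 1 0 0 0;0 0 1 0 0 0;0 0 0 0 0 0'
python3 - <<'E'
from h import *
st(); o,B=bedT(); im=[]
for n,c in(("top",(303,155)),("side",(262,185))):
    p=arm.grab_frame(n); W=cloud(p); L=(W-o)@B*1e3
    q=L[(abs(L[...,2]-3)<7)&(L[...,0]>-68)&(L[...,0]<-44)&(abs(L[...,1])<58)]
    if len(q): print(n,len(q),"edge y",np.round(np.percentile(q[:,1],[1,3,97,99])),"x",np.round(np.percentile(q[:,0],[1,5])),"z",np.round(np.percentile(q[:,2],[10,50,90])))
    x0,y0=c[0]-35,c[1]-35; im.append(cv2.resize(p["frame"][y0:y0+70,x0:x0+70,::-1],(400,400),interpolation=cv2.INTER_CUBIC))
cv2.imwrite("pics/k4.png",np.hstack(im))
M=frame([0,0,-1],B[:,1]); k=knob(90); go(k+[0,0,.045],M); go(k-[0,0,.048],M)
E
```

```text
t: 25.42
eef_pos: [0.6461, 0.0105, 0.0859]
ee_rot: [1.571, 1.131, 0.202]
force: [0.2, 0.2, -0.6]
width: 0.0395
t: 26.3
eef_pos: [0.607, 0.0028, 0.2392]
ee_rot: [1.571, 1.126, 0.203]
force: [0.2, 0.7, 0.3]
width: 0.0437
t 26.3 tcp [0.607  0.0028 0.2392] x [ 0.421  0.087 -0.903] y [0.884 0.181 0.43 ] q [ 0.38 -0.05 -0.53  0.12 -0.66  2.89] F [0.2 0.7 0.3] w 0.0437
top 47 edge y [ 2.  3. 42. 43.] x [-63. -62.] z [4. 8. 9.]
side 66 edge y [-45. -43.  45.  48.] x [-64. -63.] z [-2. -0.  4.]
shift [ 2.42  2.69 -3.33] turn [-4.66  3.08 17.67]
shift [ 2.42  2.69 -6.43] turn [-4.66  3.08 17.67]
```

View pics/k4.png

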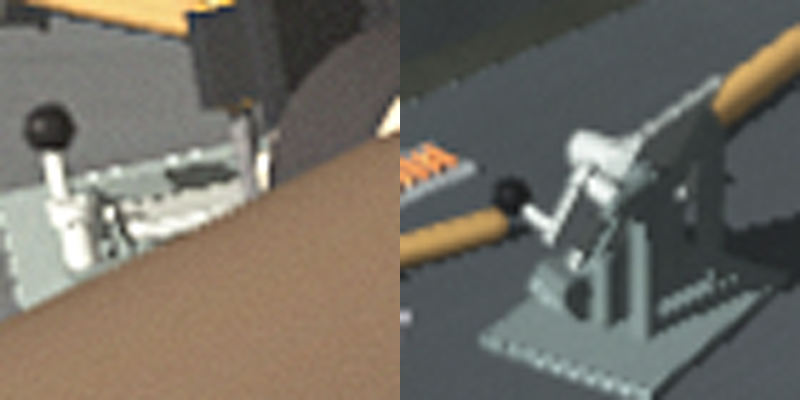

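Run:
```python
from h import *
o,B=bedT(); M=frame([0,0,-1],-B[:,1]); k=knob(90); go(k+[0,0,.045],M); go(k-[0,0,.048],M)
```

```text
shift [ 2.42  2.69 -3.33] turn [  3.08   4.66 -17.7 ]
shift [ 2.42  2.69 -6.43] turn [  3.08   4.66 -17.7 ]
```

```bash
python3 -m inch '0.134 0.149 0 0.171 0.259 -0.983;0.134 0.149 0 0.171 0.259 -0.983;0.134 0.149 0 0.171 0.259 -0.983;0.134 0.149 0 0.171 0.259 -0.983;0.134 0.149 0 0.171 0.259 -0.983;0.134 0.149 0 0.171 0.259 -0.983;0.134 0.149 0 0.171 0.259 -0.983;0.134 0.149 0 0.171 0.259 -0.983;0.134 0.149 -0.1 0.171 0.259 -0.983;0.134 0.149 -0.3 0.171 0.259 -0.983;0.134 0.149 -0.3 0.171 0.259 -0.983;0.134 0.149 -0.3 0.171 0.259 -0.983' 0.8 15
python3 -m inch '0.134 0.149 -0.4 0.171 0.259 -0.983;0.134 0.149 -0.4 0.171 0.259 -0.983;0.134 0.149 -0.4 0.171 0.259 -0.983;0.134 0.149 -0.4 0.171 0.259 -0.983;0.134 0.149 -0.4 0.171 0.259 -0.983;0.134 0.149 -0.33 0.171 0.259 -0.983;0 0 0 0 0 0'
python3 - <<'E'
from h import *
st(); o,B=bedT(); M=frame([0,0,-1],-B[:,1]); k=knob(91); go(k-[0,0,.048],M)
E
```

```text
t: 27.9
eef_pos: [0.6532, 0.0559, 0.2037]
ee_rot: [2.088, 1.413, -0.339]
force: [0.7, -0.6, 0.1]
width: 0.0703
t: 28.78
eef_pos: [0.6771, 0.0823, 0.133]
ee_rot: [0.117, 1.566, -2.824]
force: [-0.4, -0.3, -0.4]
width: 0.0699
t 28.77 tcp [0.6771 0.0823 0.133 ] x [-0.004 -0.001 -1.   ] y [ 0.2   -0.98   0.001] q [ 0.41  0.41 -0.05 -0.   -1.11  1.37] F [-0.4 -0.3 -0.4] w 0.0699
shift [ 0.02  0.05 -3.01] turn [ 0.02 -0.05 -0.  ]
```

```bash
python3 -m inch '0.02 0.05 -0.7 0 0 0;0 0 -0.9 0 0 0;0 0 -0.8 0 0 0;0 0 -0.6 0 0 0;0 0 0 0 0 0;0 0 0 0 0 0'
python3 -m inch '0 0 0 0 0 0;0 0 0 0 0 0;0 0 0 0 0 0;0 0 0 0 0 0;0 0 0 0 0 0;0 0 0 0 0 0' 0.1 15
python3 -m inch '0.05 -0.24 0.01 0 0 0;0.03 -0.24 0.04 0 0 0;0.01 -0.24 0.08 0 0 0;-0.01 -0.22 0.11 0 0 0;-0.03 -0.2 0.14 0 0 0;-0.04 -0.18 0.17 0 0 0;-0.06 -0.15 0.19 0 0 0;-0.07 -0.12 0.21 0 0 0;-0.09 -0.08 0.22 0 0 0;0 0 0 0 0 0'
python3 - <<'E'
from h import *
s,M=st(); o,B=bedT(); g=s["eef_pos"]-M[:,0]*.048; L=(g-o)@B*1e3; print(L,np.degrees(np.arctan2(L[0]+30,65-L[1])))
E
```

```text
t: 29.52
eef_pos: [0.6791, 0.0844, 0.0469]
ee_rot: [3.023, 1.57, 0.083]
force: [-0.6, -0.8, 1.4]
width: 0.0698
t: 30.28
eef_pos: [0.6787, 0.0827, 0.0459]
ee_rot: [1.167, 1.569, -1.773]
force: [2.1, -5.4, -0.9]
width: 0.0205
t: 31.52
eef_pos: [0.6721, 0.0353, 0.0811]
ee_rot: [-1.856, 1.569, 1.486]
force: [-0.6, 5.8, -0.3]
width: 0.0205
t 31.52 tcp [0.6721 0.0353 0.0811] x [ 0.     0.002 -1.   ] y [ 0.2   -0.98  -0.002] q [ 0.34  0.44 -0.13 -0.   -1.    1.43] F [-0.6  5.8 -0.3] w 0.0205
[-25.06805726  19.39597877  50.50716848] 6.172383466417044
```

```bash
python3 -m inch '-0.08 -0.03 0.18 0 0 0;-0.08 0 0.18 0 0 0;-0.05 0 0.1 0 0 0;0 0 0 0 0 0'
python3 - <<'E'
from h import *
s,M=st(); o,B=bedT(); g=s["eef_pos"]-M[:,0]*.048; L=(g-o)@B*1e3; print(L,np.degrees(np.arctan2(L[0]+30,65-L[1])))
E
```

```text
t: 32.02
eef_pos: [0.6662, 0.033, 0.0939]
ee_rot: [-2.583, 1.571, 0.76]
force: [8.0, -0.6, -11.5]
width: 0.0208
t 32.02 tcp [0.6662 0.033  0.0939] x [ 0.  0. -1.] y [ 0.199 -0.98  -0.   ] q [ 0.34  0.42 -0.14 -0.   -1.02  1.43] F [  8.   -0.6 -11.5] w 0.0208
[-39.34498621  18.35889275  50.30924727] -11.329733501492678
```

```bash
python3 -m inch '0 0 0 0 0 0;0 0 0 0 0 0;0 0 0 0 0 0;0 0 0 0 0 0;0 0 0.5 0 0 0;0 0 1 0 0 0;0 0 1 0 0 0;0 0 1 0 0 0;0 0 0 0 0 0' 0.5
python3 - <<'E'
from h import *
import warnings;warnings.filterwarnings("ignore")
s,M=st(); o,B=bedT()
for n in("side","top"):
    p=arm.grab_frame(n); W=cloud(p)
    k=proj(p,knob(0))[0]; f=p["frame"].max(2)<55; m=np.zeros_like(f); c=k.astype(int); m[c[1]-10:c[1]+11,c[0]-10:c[0]+11]=1; L=(W-o)@B*1e3
    v,u=np.where(m&f&(L[...,2]>25)&(L[...,2]<75)&(abs(L[...,0]+30)<30)); print(n,"knob(0)",k,"dark",len(u),u.mean() if len(u) else 0,v.mean() if len(u) else 0,"knob(8)",proj(p,knob(8))[0])
    for d in arm.masks_of(p,"guard"):
        P=W[d["mask"]]; P=P[~np.isnan(P).any(1)]; c=np.median(P,0)
        if not(.5<c[0]<.72 and .2<c[1]<.42): continue
        P=P[(np.linalg.norm(P-c,axis=1)<.12)&(P[:,2]>.04)]
        for _ in range(3):
            m_=P.mean(0);w=np.linalg.svd(P-m_,full_matrices=False)[2][2]; w*=np.sign(w[0]); r=(P-m_)@w; P=P[abs(r)<.004]
        up=np.array([-w[2]*w[0],-w[2]*w[1],1-w[2]**2]);up/=np.linalg.norm(up); y=np.cross(w,up)*-1; y*=np.sign(y[1])
        q=np.c_[(P-m_)@up,(P-m_)@y]; e=np.percentile(q,[.5,99.5],axis=0); print(n,len(P),d["confidence"],"n",np.round(w,3),"up",np.round(up,3),"top mid",np.round(m_+up*e[1,0]+y*e[:,1].mean(),4),"width",e[1,1]-e[0,1],"zmax",P[:,2].max())
E
```

```text
t: 33.15
eef_pos: [0.6676, 0.0335, 0.2043]
ee_rot: [3.136, 1.565, 0.196]
force: [0.8, 0.4, -0.5]
width: 0.044
t 33.15 tcp [0.6676 0.0335 0.2043] x [ 0.006  0.001 -1.   ] y [ 0.2  -0.98  0.  ] q [ 0.34  0.34  0.    0.   -1.23  1.43] F [ 0.8  0.4 -0.5] w 0.044
side knob(0) [258.10392291 168.67760498] dark 18 258.94444444444446 168.61111111111111 knob(8) [257.34997382 170.10247545]
side 561 0.59 n [ 0.909 -0.012  0.416] up [-0.416  0.005  0.909] top mid [0.5707 0.318  0.1321] width 0.13092714060259347 zmax 0.13419376308389352
top knob(0) [297.05235873 139.61674319] dark 27 298.4074074074074 139.07407407407408 knob(8) [296.48874571 139.59094373]
```

```bash
cat > g.py <<'E'
import ik as m
from ik import *
s,M=st(); q=s["q"]
m.D=np.vstack([D[:4],D[4:5],np.r_[s["eef_pos"],q[:5]],[.6457,.0102,.0858,.35,.19,-.72,.28,-.24],[.6444,.0098,.1975,.36,.06,-.51,.13,-.58]])
r=least_squares(m.res,[.0,.4,.6,.5,0.05,.3,.194]); m.K=r.x; print(np.round(r.x,3),np.abs(r.fun).max())
c,sn=np.cos(np.radians(65)),np.sin(np.radians(65))
d=np.array([c,0,-sn]); n=np.array([sn,0,c]); G=frame(d,-n); g=np.array([.5745,.317,.133])+.018*d
foot=np.array([.643,-.3095,.1]); th=np.radians(18.8); F=frame([0,0,-1],[-np.cos(th),-np.sin(th),0])
for nm,p,Mt in(("over",g+.048*d-.08*d,G),("grasp",g+.048*d,G),("foot",foot,F),("foot",foot+[0,0,.1],F)):
    for q0 in([.8,.2,-.5,.5,-.6,.8],[.8,.2,-.5,-.5,-.6,-2]): x,e=ik(p,Mt,np.array(q0)); print(nm,np.round(p,4),np.round(x,2),round(e,4))
go(g+.048*d-.08*d,G); go(g+.048*d,G)
E
python3 g.py
```

```text
t 33.35 tcp [0.6653 0.0332 0.1993] x [-0.001 -0.    -1.   ] y [ 0.2  -0.98 -0.  ] q [ 0.34  0.34 -0.   -0.   -1.23  1.43] F [ 0.2  0.5 -0.5] w 0.0438
[ 0.019  0.221  0.654  0.422 -0.005  0.493  0.189] 0.012005226643234355
over [0.5686 0.317  0.1457] [ 1.13  0.16 -0.54  0.58 -0.76 -1.53] 0.0
over [0.5686 0.317  0.1457] [ 1.13  0.16 -0.54  0.58 -0.76 -1.53] 0.0
grasp [0.6024 0.317  0.0732] [ 1.06  0.29 -0.59  0.72 -0.59 -1.65] 0.0
grasp [0.6024 0.317  0.0732] [ 1.06  0.29 -0.59  0.72 -0.59 -1.65] 0.0
foot [ 0.643  -0.3095  0.1   ] [-0.18  0.48 -0.03  0.   -1.07  0.51] 0.0
foot [ 0.643  -0.3095  0.1   ] [-0.18  0.48 -0.03  0.   -1.07  0.51] 0.0
foot [ 0.643  -0.3095  0.2   ] [-0.18  0.42  0.13  0.   -1.28  0.51] 0.0
foot [ 0.643  -0.3095  0.2   ] [-0.18  0.42  0.13  0.   -1.28  0.51] 0.0
shift [-3.22  9.46 -1.79] turn [  4.41  -3.62 -19.95]
shift [-2.1   9.46 -4.2 ] turn [  4.41  -3.62 -19.95]
```

```bash
python3 -m inch '-0.161 0.473 0 0.22 -0.181 -0.997;-0.161 0.473 0 0.22 -0.181 -0.997;-0.161 0.473 0 0.22 -0.181 -0.997;-0.161 0.473 0 0.22 -0.181 -0.997;-0.161 0.473 0 0.22 -0.181 -0.997;-0.161 0.473 0 0.22 -0.181 -0.997;-0.161 0.473 0 0.22 -0.181 -0.997;-0.161 0.473 0 0.22 -0.181 -0.997;-0.161 0.473 0 0.22 -0.181 -0.997;-0.161 0.473 0 0.22 -0.181 -0.997;-0.161 0.473 0 0.22 -0.181 -0.997;-0.161 0.473 0 0.22 -0.181 -0.997' 0.5 30
python3 -m inch '-0.161 0.473 0 0.22 -0.181 -0.997;-0.161 0.473 0 0.22 -0.181 -0.997;-0.161 0.473 0 0.22 -0.181 -0.997;-0.161 0.473 0 0.22 -0.181 -0.997;-0.161 0.473 -0.2 0.22 -0.181 -0.997;-0.161 0.473 -0.4 0.22 -0.181 -0.997;-0.161 0.473 -0.4 0.22 -0.181 -0.997;-0.161 0.473 -0.4 0.22 -0.181 -0.997;0 0 0 0 0 0'
python3 g.py | grep -v foot
python3 - <<'E'
from h import *
s,M=st()
for n in("side","top"):
    p=arm.grab_frame(n);W=cloud(p);L=(W-s["eef_pos"])@M*1e3
    m=(abs(L[...,1])<18)&(abs(L[...,2])<75)&(L[...,0]>-30)&(L[...,0]<70); q=L[m]
    for x0 in range(-30,70,12):
        k=q[(q[:,0]>=x0)&(q[:,0]<x0+12)]
        if len(k): print(n,x0,len(k),"y",np.round(np.percentile(k[:,1],[5,50,95])),"z",np.round(np.percentile(k[:,2],[2,98])))
E
```

```text
t: 34.85
eef_pos: [0.6073, 0.2037, 0.1989]
ee_rot: [-1.933, 1.287, 0.355]
force: [1.0, 0.4, 1.0]
width: 0.0437
t: 35.98
eef_pos: [0.5682, 0.3169, 0.1556]
ee_rot: [-1.582, 1.137, -0.009]
force: [-0.2, 0.2, -0.7]
width: 0.0437
t 35.98 tcp [0.5682 0.3169 0.1556] x [ 0.42  -0.004 -0.907] y [-0.907 -0.003 -0.42 ] q [ 0.97  0.15 -0.7   0.69 -0.58 -1.52] F [-0.2  0.2 -0.7] w 0.0437
[0.186 0.122 0.501 0.293 0.026 0.329 0.19 ] 0.039943019919415325
over [0.5686 0.317  0.1457] [ 1.    0.15 -0.57  0.59 -0.7  -1.43] 0.0
over [0.5686 0.317  0.1457] [ 1.    0.15 -0.57  0.59 -0.7  -1.43] 0.0
grasp [0.6024 0.317  0.0732] [ 0.95  0.31 -0.66  0.84 -0.48 -1.68] 0.0
grasp [0.6024 0.317  0.0732] [ 0.95  0.31 -0.66  0.84 -0.48 -1.68] 0.0
shift [ 0.01  0.   -0.33] turn [ 0.05 -0.03 -0.02]
shift [ 1.14  0.   -2.75] turn [ 0.05 -0.03 -0.02]
t 35.98 tcp [0.5682 0.3169 0.1556] x [ 0.42  -0.004 -0.907] y [-0.907 -0.003 -0.42 ] q [ 0.97  0.15 -0.7   0.69 -0.58 -1.52] F [-0.2  0.2 -0.7] w 0.0437
side 18 80 y [ 3.  7. 10.] z [-59.  62.]
side 30 80 y [ 4.  8. 10.] z [-60.  66.]
side 42 78 y [ 6.  8. 10.] z [-63.  66.]
side 54 91 y [ 6.  8. 15.] z [-62.  64.]
side 66 34 y [ 5.  9. 16.] z [-64.  64.]
top 18 94 y [-1.  2.  5.] z [-64.  21.]
top 30 23 y [-1. -1.  4.] z [-65.  -1.]
top 42 15 y [-1. -0.  2.] z [-66.  26.]
top 54 44 y [-1. -1. 12.] z [-65.  29.]
top 66 3 y [ 7.  8. 12.] z [-64. -62.]
```

```bash
python3 -m inch '0 0 -0.33 0 0 0;0.2 0 -0.42 0 0 0;0.2 0 -0.42 0 0 0;0.2 0 -0.42 0 0 0;0.2 0 -0.42 0 0 0;0.2 0 -0.42 0 0 0;0.14 0 -0.32 0 0 0;0 0 0 0 0 0' 
python3 -m inch '0 0 0 0 0 0;0 0 0 0 0 0;0 0 0 0 0 0;0 0 0 0 0 0;0 0 0 0 0 0;0 0 0 0 0 0' 0 40
python3 g.py | grep -v foot
```

```text
t: 37.08
eef_pos: [0.6034, 0.3156, 0.0742]
ee_rot: [-1.577, 1.137, -0.006]
force: [0.1, -0.7, -0.2]
width: 0.0436
t: 37.83
eef_pos: [0.6029, 0.3173, 0.0752]
ee_rot: [-1.573, 1.136, -0.001]
force: [-5.6, 0.7, 2.5]
width: 0.0056
t 37.83 tcp [0.6029 0.3173 0.0752] x [ 0.422 -0.001 -0.907] y [-0.907 -0.001 -0.422] q [ 0.81  0.27 -0.81  1.07 -0.35 -1.8 ] F [-5.6  0.7  2.5] w 0.0056
[ 0.262 -0.019  0.432  0.218  0.081  0.206  0.19 ] 0.05046263475631685
over [0.5686 0.317  0.1457] [ 0.92  0.15 -0.54  0.56 -0.69 -1.32] 0.0
over [0.5686 0.317  0.1457] [ 0.92  0.15 -0.54  0.56 -0.69 -1.32] 0.0
grasp [0.6024 0.317  0.0732] [ 0.87  0.29 -0.68  0.85 -0.45 -1.62] 0.0
grasp [0.6024 0.317  0.0732] [ 0.87  0.29 -0.68  0.85 -0.45 -1.62] 0.0
shift [-1.14 -0.01  2.35] turn [ 0.01 -0.01 -0.01]
shift [-0.02 -0.01 -0.07] turn [ 0.01 -0.01 -0.01]
```

```bash
python3 -m inch '0 0 0.3 0 0 0;0 0 0.7 0 0 0;0 0 0.9 0 0 0;0 0 0.9 0 0 0;0 0 0.9 0 0 0;0 0 0.9 0 0 0;0 0 0.8 0 0 0;0 0 0 0 0 0'
python3 - <<'E'
from h import *
s,M=st(); a=arm.grab_frame("top")
W=cloud(a)
# foot: rail tops
P=W[(W[...,0]>.55)&(W[...,0]<.72)&(W[...,1]>-.42)&(W[...,1]<-.21)&(W[...,2]>.032)&(W[...,2]<.05)]
r=cv2.minAreaRect(P[:,:2].astype(np.float32)); print("foot top rect",r,np.median(P[:,2]))
P2=W[(W[...,0]>.55)&(W[...,0]<.72)&(W[...,1]>-.42)&(W[...,1]<-.21)&(W[...,2]>.0045)&(W[...,2]<.055)]
print("foot all",cv2.minAreaRect(P2[:,:2].astype(np.float32)))
th=np.radians(18.8); go([.643,-.3095,.235],frame([0,0,-1],[-np.cos(th),-np.sin(th),0]))
save(a,"foot",(385,135,465,195),10)
E
```

```text
t: 38.83
eef_pos: [0.6037, 0.3179, 0.2388]
ee_rot: [-1.568, 1.134, 0.003]
force: [-0.5, -0.6, -2.9]
width: 0.0059
t 38.83 tcp [0.6037 0.3179 0.2388] x [ 0.423  0.001 -0.906] y [-0.906  0.    -0.423] q [ 0.95  0.12 -0.48  0.52 -0.77 -1.29] F [-0.5 -0.6 -2.9] w 0.0059
foot top rect ((0.6453979015350342, -0.3095453679561615), (0.03781942278146744, 0.1500685214996338), 19.145427703857422) 0.039045562453608684
foot all ((0.6344092488288879, -0.31661778688430786), (0.20442695915699005, 0.1687914878129959), 89.84069061279297)
shift [  1.33 -20.89  -0.07] turn [-0.81  4.94  3.7 ]
```

View pics/foot.png

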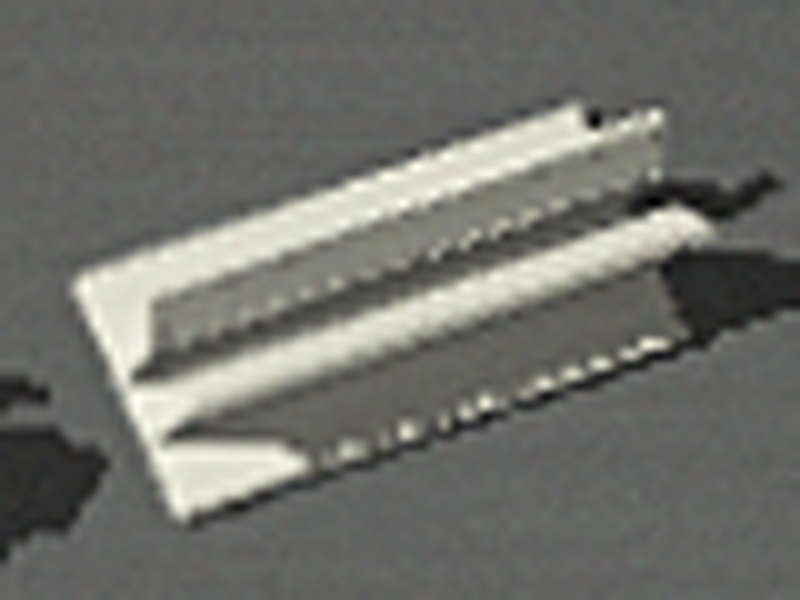

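The crop shows the foot with its slot running at about 19°, with base corners near (75,280), (185,518), (580,103) and (690,335). I'll carry the guard across.

```bash
python3 -m inch '0.06 -0.95 0 -0.037 0.225 0.168;0.06 -0.95 0 -0.037 0.225 0.168;0.06 -0.95 0 -0.037 0.225 0.168;0.06 -0.95 0 -0.037 0.225 0.168;0.06 -0.95 0 -0.037 0.225 0.168;0.06 -0.95 0 -0.037 0.225 0.168;0.06 -0.95 0 -0.037 0.225 0.168;0.06 -0.95 0 -0.037 0.225 0.168;0.06 -0.95 0 -0.037 0.225 0.168;0.06 -0.95 0 -0.037 0.225 0.168;0.06 -0.95 0 -0.037 0.225 0.168;0.06 -0.95 0 -0.037 0.225 0.168' 
python3 -m inch '0.06 -0.95 0 -0.037 0.225 0.168;0.06 -0.95 0 -0.037 0.225 0.168;0.06 -0.95 0 -0.037 0.225 0.168;0.06 -0.95 0 -0.037 0.225 0.168;0.06 -0.95 0 -0.037 0.225 0.168;0.06 -0.95 0 -0.037 0.225 0.168;0.06 -0.95 0 -0.037 0.225 0.168;0.06 -0.95 0 -0.037 0.225 0.168;0.06 -0.95 0 -0.037 0.225 0.168;0.06 -0.95 0 -0.037 0.225 0.168;0 0 0 0 0 0'
python3 - <<'E'
from h import *
s,M=st(); a=arm.grab_frame("top"); b=arm.grab_frame("side")
c=np.array([[75,280],[185,518],[580,103],[690,335]])/10.+[385,135]-.5
Q=ray(a,c,.006); print(np.round(Q,4).tolist(),"c",(Q[0]+Q[3])/2,(Q[1]+Q[2])/2)
for v in(Q[0]-Q[2],Q[1]-Q[3]): print("yaw",np.degrees(np.arctan2(-v[0],v[1])),np.linalg.norm(v))
for n,p in(("top",a),("side",b)):
    W=cloud(p); L=(W-s["eef_pos"])@M*1e3
    q=L[(abs(L[...,1])<13)&(abs(L[...,2])<80)&(L[...,0]>-25)&(L[...,0]<60)]; print(n,len(q))
    for x0 in range(-25,60,17):
        k=q[(q[:,0]>=x0)&(q[:,0]<x0+17)]
        if len(k): print(x0,len(k),"y",np.round(np.percentile(k[:,1],[5,50,95])),"z",np.round(np.percentile(k[:,2],[2,98])),"xmax",k[:,0].max())
th=np.radians(18.8); go([.643,-.3095,.235],frame([0,0,-1],[-np.cos(th),-np.sin(th),0]))
E
```

```text
t: 40.38
eef_pos: [0.6239, -0.0264, 0.235]
ee_rot: [-1.669, 1.376, 0.082]
force: [0.5, 0.1, -2.4]
width: 0.0057
t: 41.75
eef_pos: [0.642, -0.3117, 0.2337]
ee_rot: [1.287, 1.566, -3.1]
force: [-0.2, 0.9, -2.8]
width: 0.006
t 41.75 tcp [ 0.642  -0.3117  0.2337] x [-0.005 -0.    -1.   ] y [-0.947 -0.32   0.005] q [-0.18  0.41  0.17  0.   -1.34  0.5 ] F [-0.2  0.9 -2.8] w 0.006
[[0.654, -0.2261, 0.006], [0.5875, -0.2499, 0.006], [0.704, -0.3703, 0.006], [0.6372, -0.3928, 0.006]] c [ 0.64560994 -0.30944429  0.006     ] [ 0.64574162 -0.31010873  0.006     ]
yaw 19.11477229659765 0.1525870014621692
yaw 19.18535601824473 0.15124524562708544
top 0
side 224
-25 46 y [2. 4. 7.] z [-57.  72.] xmax -8.250114069732199
-8 49 y [2. 4. 7.] z [-61.  71.] xmax 8.978951606928286
9 53 y [2. 5. 8.] z [-60.  69.] xmax 25.783253746151363
26 49 y [2. 6. 9.] z [-54.  69.] xmax 41.716376738768716
43 27 y [3. 6. 8.] z [-65.  66.] xmax 50.932483789668915
shift [0.03 0.02 0.  ] turn [ 0.   -0.03  0.01]
```

```bash
python3 -m inch '0.07 0.07 -0.5 0 -0.04 0.07;0 0 -0.9 0 0 0;0 0 -0.9 0 0 0;0 0 -0.9 0 0 0;0 0 -0.6 0 0 0;0 0 -0.4 0 0 0;0 0 0 0 0 0;0 0 0 0 0 0'
python3 - <<'E'
from h import *
s,M=st()
th=np.radians(19.1); go([.644,-.3095,.05],frame([0,0,-1],[-np.cos(th),-np.sin(th),0]))
p=arm.grab_frame("top"); save(p,"ins",(375,120,475,195),8)
E
```

```text
t: 42.85
eef_pos: [0.6458, -0.308, 0.1124]
ee_rot: [-2.178, 1.566, -0.272]
force: [-0.1, 0.3, -2.1]
width: 0.0062
t 42.85 tcp [ 0.6458 -0.308   0.1124] x [ 0.005 -0.001 -1.   ] y [-0.944 -0.329 -0.004] q [-0.17  0.47 -0.    0.   -1.09  0.51] F [-0.1  0.3 -2.1] w 0.0062
shift [-0.06 -0.05 -2.08] turn [ 0.02  0.06 -0.02]
```

View pics/ins.png

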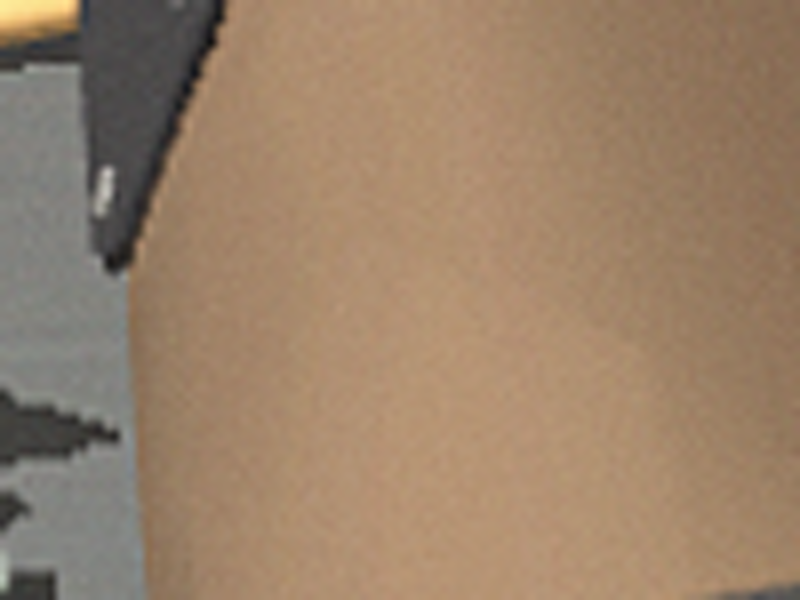

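The arm hides the foot in this view, so I'll go down by feel.

```bash
python3 -m inch '-0.05 -0.04 -0.3 0 0.06 0;0 0 -0.3 0 0 0;0 0 -0.3 0 0 0;0 0 0 0 0 0'; python3 -m inch '0 0 -0.25 0 0 0;0 0 -0.2 0 0 0;0 0 0 0 0 0'
python3 - <<'E'
from h import *
st()
E
```

```text
t: 43.4
eef_pos: [0.6428, -0.3088, 0.0828]
ee_rot: [1.279, 1.567, -3.099]
force: [-0.6, -0.5, -2.1]
width: 0.0058
t: 43.78
eef_pos: [0.6432, -0.3089, 0.07]
ee_rot: [1.391, 1.568, -2.987]
force: [0.1, 0.1, -1.9]
width: 0.0055
t 43.77 tcp [ 0.6432 -0.3089  0.07  ] x [-0.003 -0.    -1.   ] y [-0.945 -0.328  0.003] q [-0.17  0.51 -0.04  0.   -1.02  0.51] F [ 0.1  0.1 -1.9] w 0.0055
```

```bash
python3 -m inch '0 0 -0.15 0 0 0;0 0 -0.15 0 0 0;0 0 0 0 0 0'; python3 -m inch '0 0 -0.12 0 0 0;0 0 -0.1 0 0 0;0 0 0 0 0 0'
```

```text
t: 44.15
eef_pos: [0.6433, -0.3089, 0.0613]
ee_rot: [1.442, 1.568, -2.936]
force: [-0.7, -0.5, -2.2]
width: 0.0059
t: 44.52
eef_pos: [0.6439, -0.3091, 0.0565]
ee_rot: [2.208, 1.569, -2.17]
force: [-2.1, 1.4, 4.7]
width: 0.0058
```

```bash
python3 -m inch '0 0 -0.12 0 0 0;0 0 0 0 0 0'
python3 - <<'E'
from h import *
s,M=st(); p=arm.grab_frame("side"); W=cloud(p); L=(W-s["eef_pos"])@M*1e3
q=W[(abs(L[...,1])<9)&(abs(L[...,2])<75)&(L[...,0]>-90)&(L[...,0]<15)]; 
k=L[(abs(L[...,1])<9)&(abs(L[...,2])>18)&(abs(L[...,2])<75)&(L[...,0]>-90)&(L[...,0]<0)]
print("guard top z (off fingers)",np.round(s["eef_pos"][2]-np.percentile(k[:,0],[0,1,3,6])/1e3,4),len(k),"z ext",np.percentile(k[:,2],[1,99]))
h=np.histogram(k[:,0],bins=np.arange(-90,1,5)); print(h[0],h[1][:-1])
E
```

```text
t: 44.78
eef_pos: [0.6444, -0.3091, 0.0564]
ee_rot: [3.119, 1.568, -1.257]
force: [-8.5, 7.7, 24.3]
width: 0.0059
t 44.77 tcp [ 0.6444 -0.3091  0.0564] x [ 0.001 -0.003 -1.   ] y [-0.944 -0.33   0.   ] q [-0.17  0.52 -0.06  0.   -0.99  0.51] F [-8.5  7.7 24.3] w 0.0059
guard top z (off fingers) [0.1385 0.1195 0.1175 0.1167] 99 z ext [-59.98270226  67.59556749]
[ 0  1  0  0  0  6  8  5  7  6  3  8  9  4 13  8 12  9] [-90 -85 -80 -75 -70 -65 -60 -55 -50 -45 -40 -35 -30 -25 -20 -15 -10  -5]
```

```bash
python3 -m inch '-0.02 0.02 0.13 0 0 0;0 0 0 0 0 0;0 0 0 0 0 0'
python3 -m inch '0 0 0 0 0 0;0 0 0 0 0 0;0 0 0 0 0 0;0 0 0 0 0 0;0 0 0 0 0 0' 0.5
python3 -m inch '0 0 0.4 0 0 0;0 0 0.8 0 0 0;0 0 1 0 0 0;0 0 1 0 0 0;0 0 1 0 0 0;0 -1 1 0 0 0;0 -1 1 0 0 0;-0.7 -1 0 0 0 0;-0.7 -1 0 0 0 0;-0.7 -0.8 0 0 0 0;0 0 0 0 0 0'
python3 - <<'E'
from h import *
import warnings;warnings.filterwarnings("ignore")
st(); o,B=bedT()
f=np.array([.6445,-.3095,0]); c,s=np.cos(np.radians(19.1)),np.sin(np.radians(19.1)); F=np.array([[c,-s,0],[s,c,0],[0,0,1]])
for n in("side","top"):
    p=arm.grab_frame(n); W=cloud(p); L=(W-f)@F*1e3
    q=L[(abs(L[...,0])<25)&(abs(L[...,1])<90)&(L[...,2]>48)&(L[...,2]<150)]
    if len(q):
        u=np.linalg.svd(q-q.mean(0),full_matrices=False)[2][2]; print(n,len(q),"mean",np.round(q.mean(0),1),"n",np.round(u,3),"y",np.round(np.percentile(q[:,1],[1,99])),"z top",np.round(np.percentile(q[:,2],[95,98,100])))
    k=proj(p,knob(0))[0]; Lb=(W-o)@B*1e3; fr=p["frame"].max(2)<55; v,uu=np.where(fr&(abs(Lb[...,0]+30)<25)&(abs(Lb[...,1]-19)<25)&(Lb[...,2]>30)&(Lb[...,2]<75)); print(" knob0",k,"seen",uu.mean(),v.mean(),len(uu))
    e=Lb[(abs(Lb[...,2]-3)<7)&(Lb[...,0]>-68)&(Lb[...,0]<-48)&(abs(Lb[...,1])<58)]; print(" plate edge",np.round(np.percentile(e[:,1],[2,98])),np.round(np.percentile(e[:,0],[2])),np.median(e[:,2]))
E
```

```text
t: 45.2
eef_pos: [0.6437, -0.3085, 0.0566]
ee_rot: [2.424, 1.569, -1.953]
force: [-1.8, 2.7, 8.1]
width: 0.0057
t: 45.82
eef_pos: [0.643, -0.3084, 0.0554]
ee_rot: [1.629, 1.569, -2.749]
force: [-0.3, -0.3, -0.7]
width: 0.0433
t: 47.2
eef_pos: [0.5785, -0.4543, 0.2428]
ee_rot: [2.233, 1.569, -2.148]
force: [0.5, -0.6, 0.6]
width: 0.0441
t 47.2 tcp [ 0.5785 -0.4543  0.2428] x [-0.001 -0.002 -1.   ] y [-0.945 -0.326  0.001] q [-0.4   0.44  0.24  0.   -1.37  0.73] F [ 0.5 -0.6  0.6] w 0.0441
side 209 mean [-7.1 11.2 85.7] n [-1.     0.013 -0.001] y [-62.  73.] z top [116. 119. 120.]
 knob0 [258.10392291 168.67760498] seen 258.59090909090907 168.5 22
 plate edge [-43.  43.] [-63.] -0.020623657461596598
top 424 mean [-1.6  6.2 93.6] n [-0.999 -0.005  0.042] y [-62.  67.] z top [119. 120. 122.]
 knob0 [297.05235873 139.61674319] seen 298.02777777777777 138.94444444444446 36
 plate edge [-46.  41.] [-62.] 6.870945408241739
```

```bash
python3 -c "
from station import arm
print(arm.job_done(), arm.get_state()['t'])"
```

```text
the job is handed in; nothing more can be done
the job is handed in; nothing more can be done
```

I handed the job in at about 47 s of the 72 s. The catch was swung open, the plate turned over and put back, the catch closed across it, and the smallest guard stood in the foot. No verdict was reported.

**Last checks, taken with the gripper clear:**
- **Catch:** the knob is within about 1 pixel of its fully closed place in both cameras.
- **Plate:** it is on the rest and central to about 3 mm. Its weight went onto the ledge before I let go. I turned it half a turn by the tool angles. The bare face points away from the cameras, so I did not see it directly.
- **Guard:** it stands upright along the slot, within about 3 mm of central by the top camera and 6 mm by the side camera. It stopped hard at 24 N when pressed down. Its top edge measured 116–120 mm against 116 expected. I put the extra down to camera bias, since the plate's upper edge read about 2 mm off the same way.

**Other findings:**
- **First knob grip missed:** the fingers end about 29 mm short of the reported TCP, so the tips pushed the catch to about 33° before I regripped. I allowed for this afterwards.
- **Side camera:** it placed the foot about 4 mm from where the top camera did. I aimed between the two, and the guard went in without catching.
- **Catch angle:** the gripper's position implied −11° at the closed stop, but the images show it closed, so the knob probably slid in the pads.
- **Loose items:** I did not touch any of them on purpose, but I did not recheck their positions at the end.

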